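Set up dome-camera demo sets on a packing mat

TASK

Make up one demo set for every dome camera on the bench: press the red-dotted near end of a grey stand plate in the blue rack so its other end tips up, take it out and lay it flat inside a free yellow outline on the black mat, lined up with it, and only then stand a camera upright and centred on the plate. Use one plate per camera and leave the spare plates where they lie; when all sets are standing, push the emptied yellow rockers of the rack flat again. Do not topple a camera or disturb the other things on the bench.

Things in the scene. Friction and masses are not known exactly. Their poses are not given: they have to be found in the camera images.
- rack: Blue rack, fixed, 40 mm high; origin on the bench under its middle pocket, x away from the robot along the pockets, z up. Three pockets side by side, 75 mm apart along y, each 63 mm wide with 12 mm walls between and at the far end; open at the near (-x) end so that the pressed end and the fingers can sink in. May stand left or right of the mat.
- pocket0 (a point): Fixed point of the rack, 35 mm above the bench: where the centre of plate 0 is while it lies flush in its pocket. Axes as the rack's.
- pocket1 (a point): Fixed point of the rack, 35 mm above the bench: where the centre of plate 1 is while it lies flush in its pocket. Axes as the rack's.
- pocket2 (a point): Fixed point of the rack, 35 mm above the bench: where the centre of plate 2 is while it lies flush in its pocket. Axes as the rack's.
- plate0_mid (a point): Centre (half-way up) of grey stand plate 0: slab 110 mm long (x), 58 wide (y), 10 thick, 80 to 140 g; white ring (58 mm) round the centre of its top, red dot 44 mm from the centre at its -x end, the end to press. At first loose in pocket 0, top flush with the rack's: no grip until tipped. Pressed 12 mm from that end with about 5 N, it tips (the spot sinks about 14 mm) and stays tipped.
- plate1_mid (a point): Centre (half-way up) of grey stand plate 1: slab 110 mm long (x), 58 wide (y), 10 thick, 80 to 140 g; white ring (58 mm) round the centre of its top, red dot 44 mm from the centre at its -x end, the end to press. At first loose in pocket 1, top flush with the rack's: no grip until tipped. Pressed 12 mm from that end with about 5 N, it tips (the spot sinks about 14 mm) and stays tipped.
- plate2_mid (a point): Centre (half-way up) of grey stand plate 2: slab 110 mm long (x), 58 wide (y), 10 thick, 80 to 140 g; white ring (58 mm) round the centre of its top, red dot 44 mm from the centre at its -x end, the end to press. At first loose in pocket 2, top flush with the rack's: no grip until tipped. Pressed 12 mm from that end with about 5 N, it tips (the spot sinks about 14 mm) and stays tipped.
- rocker0 (a joint): Yellow rocker under plate 0, rad: 0 flat, 0.45 fully tipped, +x end up (plate end then 30 mm above the rack's top, its sides free to grip, 58 mm across). Hinge along y, 15 mm to the -x side of the pocket point and 9 mm below it; top face 10 mm under the rack's top, from 57 mm at -x (6 mm lip) to 57 mm at +x. Stiff hinge: stays where left. Empty, about 2 N on its raised end flattens it.
- rocker1 (a joint): Yellow rocker under plate 1, rad: 0 flat, 0.45 fully tipped, +x end up (plate end then 30 mm above the rack's top, its sides free to grip, 58 mm across). Hinge along y, 15 mm to the -x side of the pocket point and 9 mm below it; top face 10 mm under the rack's top, from 57 mm at -x (6 mm lip) to 57 mm at +x. Stiff hinge: stays where left. Empty, about 2 N on its raised end flattens it.
- rocker2 (a joint): Yellow rocker under plate 2, rad: 0 flat, 0.45 fully tipped, +x end up (plate end then 30 mm above the rack's top, its sides free to grip, 58 mm across). Hinge along y, 15 mm to the -x side of the pocket point and 9 mm below it; top face 10 mm under the rack's top, from 57 mm at -x (6 mm lip) to 57 mm at +x. Stiff hinge: stays where left. Empty, about 2 N on its raised end flattens it.
- bay0 (a point): Centre of yellow outline 0 on the top of the black mat (4 mm thick, fixed to the bench). The outline is 122 mm along its x and 74 mm along its y, and the three lie side by side 86 mm apart along y. A plate lies with its length along the outline's x, either end first.
- bay1 (a point): Centre of yellow outline 1 on the top of the black mat (4 mm thick, fixed to the bench). The outline is 122 mm along its x and 74 mm along its y, and the three lie side by side 86 mm apart along y. A plate lies with its length along the outline's x, either end first.
- bay2 (a point): Centre of yellow outline 2 on the top of the black mat (4 mm thick, fixed to the bench). The outline is 122 mm along its x and 74 mm along its y, and the three lie side by side 86 mm apart along y. A plate lies with its length along the outline's x, either end first.
- cam0_mid (a point): Centre (26 mm up) of dome camera 0: round body 56 mm across and 34 mm high (metal weighted foot 10 mm, white above), with a black dome 46 mm across on top, 52 mm high in all, 150 to 310 g; z up. Stands loose on the bench beyond the rack and the mat. May be absent (two or three are present).
- cam1_mid (a point): Centre (26 mm up) of dome camera 1: round body 56 mm across and 34 mm high (metal weighted foot 10 mm, white above), with a black dome 46 mm across on top, 52 mm high in all, 150 to 310 g; z up. Stands loose on the bench beyond the rack and the mat. May be absent (two or three are present).
- cam2_mid (a point): Centre (26 mm up) of dome camera 2: round body 56 mm across and 34 mm high (metal weighted foot 10 mm, white above), with a black dome 46 mm across on top, 52 mm high in all, 150 to 310 g; z up. Stands loose on the bench beyond the rack and the mat. May be absent (two or three are present).
- tape: Bystander: orange tape roll, 60 mm across, 24 mm high, lies between the rack and the mat; leave it alone. Origin under its middle.
- driver: Bystander: screwdriver, lies at the back; leave it alone. Origin under its middle.
- mug: Bystander: blue mug, 80 mm across, 90 mm high, at the back left; leave it alone. Origin under its middle.
- carton: Bystander: cardboard carton 90 x 120 x 70 mm, at the back; leave it alone. Origin under its middle.
- spray: Bystander: red spray can, 50 mm across, 150 mm high, far left; leave it alone. Origin under its middle.
- carton2: Bystander: cardboard carton 100 x 80 x 60 mm, far right; leave it alone. Origin under its middle.
Mind the look-alikes: they are no part of the job. What is shaped like the part that bears plate1_mid but pink is not meant.

How it is judged:
By the outcome, as a careful person would: the job done as asked, in the order asked, and still so for the second after the job is handed in, with the robot touching nothing.
Of cam0, cam1, cam2 only 2 to 3 are there at a start; the rules pass over those that are not, and their reading is None.
At some moment in a run one of cam0, cam1, cam2 may be knocked a few centimetres aside while the robot is not near it.
It also fails if it takes over 210 s, if anything falls off the work surface, if the arm or the gripper's body presses on something with over 40 N, if the wrist force passes 120 N, or if a joint passes its speed limit or range.

ROBOT

A 7-joint arm with a two-finger parallel gripper is mounted at the origin on the work surface. World frame = base frame: x ahead of the robot, y to its left, z up, the work surface at z = 0. Lengths are in m, angles in rad, forces in N, time in s.
With the tool pointing down it reaches from about 0.4 to 0.875 m from the base axis. Payload 19.3 kg.
Tool frame: the origin (TCP) lies on the centre line of the jaws, within the pads' length; the fingertips stand 25 mm ahead of it and the grasp point (between the pads) lies 6 mm ahead of it; z points along the fingers, y is the line along which they close (so a half turn about z gives the same grasp; the last joint's range is limited). The gripper opens to 85 mm and grips with 20 to 120 N. Pads are 22 mm wide; open, the fingers measure 114 mm over their backs; the gripper's body (76 mm by 85 mm) begins 54 mm behind the grasp point. The pads swing forward as they close: fully open they stand 13 mm farther back than shut.
Start: joints at [1.193, 0.521, -0.036, 1.599, 0.021, 1.021, -0.113], TCP at [0.189, -0.596, 0.256] pointing down, gripper open.
Joint ranges: [-2.91, 2.91], [-0.3, 2.13], [-1.5, 1.42], [0.17, 2.43], [-1.26, 4.41], [0.16, 1.93], [-2.52, 2.52]. Speed limits (rad/s): [1.89, 1.89, 2.39, 2.39, 3.01, 3.01, 3.01].

INTERFACE

Orientations are given as a unit quaternion [x, y, z, w].
In Python, from station import monitor, viewer, order, models gives the robot as it stands.
- The arm moves only by the tool step_arm, never from a script. Its argument "deltas" is a list of rows, each a list of 7 numbers: the closure, from 0 (fully open) to 1 (shut), then the shift along the tool's x, y, z as a fraction of full scale, then the turn, a rotation vector about the tool's x, y, z as a fraction of full scale. In form: [[grip, dx, dy, dz, rx, ry, rz], ...]. A call has 1 to 20 rows; each row is the pose to reach, as a shift and turn from the pose commanded when the call began, along the tool's axes at that moment; what a row does not reach only later rows make up. Full scale, the value 1, is 0.4 m for a shift and pi/2 rad for a turn. A row lasts 1/10 s, in which the tool goes at most 50 mm and 8.59 degrees, less where a joint would pass 70% of its speed; a pose out of reach is approached as far as the arm can. A call with a number of a shift or a turn outside -1 to 1 is refused whole. A call with a gripper value outside its range is refused whole. The fingers move at their own pace and stop on an object; the grip force is fixed at half the most. Time passes only in rows, so rows that repeat a pose let the fingers close. It gives the time, the measured TCP pose, the force, the opening and the grip force at its end, in the units of the state.
- monitor.observe(): the state, without advancing time (a new reading comes with each control period).
- viewer.read_camera(name): name is "side" or "top"; returns (picture, depth): 480x640x3 uint8, blue, green, red; 480x640 float32, m along the optical axis (not along the pixel's ray), 0 where there is no reading.
- viewer.calibration(name): a dict with "K" (3x3 intrinsics, pixels), "distortion" ([k1, k2, p1, p2, k3] as OpenCV has them; the pictures are not rectified), "position" and "orientation" of the camera in the world. Camera axes: x right, y up, looking along -z (the intrinsics and any distortion apply to the point x, -y, -z); pixel columns grow to the right and rows downward; lengths in m; the calibration is good to about 2 mm. A picture is of the moment at which its call begins. calibration takes no time and is no camera call.
- order.sign_off(): hands the job in; it is judged then, once.
Trained networks look in the newest picture that a camera, given by its name, has taken for a name from the list of things; names that differ only in an ending like _2 or _b are one class to them, and where a whole thing is asked for, a point or a joint stands for the part that bears it (a point fixed in the world has none). Each returns a list of dicts, best first, with "confidence" (0 to 1); they miss things now and then, are a little off and sometimes report something else, mostly with a low value. They report only what shows in the picture. A call takes as long as a camera call. They do not tell look-alikes from the thing itself.
- models.look_for(camera, thing): "uv" ([column, row] in pixels, amid what is visible of it).
- models.silhouettes(camera, thing): "region" (480x640 bool, what is visible of it) and "uv" ([column, row] in pixels, amid what is visible of it).
- models.pinpoint(camera, thing): "uv" ([column, row] in pixels: a listed point, or the origin of a listed thing).
The state is a dict: "clock": time; "qpos": joint angles; "qvel": joint speeds; "tau": joint torques, N m; "eef_pos": TCP position; "ee_rot": TCP orientation; "contact_force": force on the tool from outside, world axes, zero at the start; "ft_torque": the same for the moment, N m; "finger_gap": finger opening in m; "gripper_force": force on a finger pad.
Only numpy, scipy, OpenCV 4.12 (cv2) and the standard library are available. Lean on these libraries where they do the work, as an engineer would, in place of code of your own. Each camera call takes 0.05 s, during which the arm holds its last target. There are 200 camera calls.

## Working session

There is one attempt and no reset: what is moved stays moved. The work goes in short steps, Python scripts to look and compute and a tool call to move; the robot and the scene stay as the last step left them, time stands still between calls to the robot, and variables do not carry over. Pictures are saved under pics/ and viewed, at most 14 in all, crops included, and the job is handed in when it is done.

Besides the shell and the picture viewer there is one more tool, called after "Call:" by a JSON object that holds its "name" and its "arguments". step_arm: Moves the arm, as the interface text tells. Its arguments: {"type":"object","properties":{"deltas":{"type":"array"}},"required":["deltas"]}

```bash
ls; mkdir -p pics
cat > h.py <<'E'
import numpy as np, cv2
from scipy.spatial.transform import Rotation as R
from station import monitor, viewer, order, models
def cal(n):
    c=viewer.calibration(n); return np.array(c["K"]),np.array(c["distortion"]),np.array(c["position"]),R.from_quat(c["orientation"]).as_matrix()
def ray(n,uv):
    K,D,p,Q=cal(n); q=cv2.undistortPoints(np.array([[uv]],float),K,D)[0,0]
    return p,Q@np.array([q[0],-q[1],-1.])
def onz(n,uv,z):
    p,d=ray(n,uv); return p+d*(z-p[2])/d[2]
def proj(n,X):
    K,D,p,Q=cal(n); c=(np.atleast_2d(X)-p)@Q*[1,-1,-1]
    return cv2.projectPoints(c,np.zeros(3),np.zeros(3),K,D)[0][:,0]
def cloud(n,depth):
    K,D,p,Q=cal(n); v,u=np.mgrid[:480,:640]
    q=cv2.undistortPoints(np.stack([u,v],-1).reshape(-1,1,2).astype(float),K,D).reshape(480,640,2)
    c=np.dstack([q[...,0],-q[...,1],-np.ones((480,640))])*depth[...,None]
    return c@Q.T+p
E
python3 - <<'E'
from h import *
np.set_printoptions(precision=4,suppress=True)
for n in("top","side"):
    im,d=viewer.read_camera(n); cv2.imwrite(f"pics/{n}0.png",im); np.save(n+"0.npy",d)
    print(n,cal(n)[2],cal(n)[3][:,2])
    for t,z in [("pocket0",.035),("pocket1",.035),("pocket2",.035),("plate0_mid",.035),("plate1_mid",.035),("plate2_mid",.035),("bay0",.004),("bay1",.004),("bay2",.004),("cam0_mid",.026),("tape",0.)]:
        print(t,[(round(r["confidence"],2),np.round(r["uv"]).tolist(),np.round(onz(n,r["uv"],z)[:2],3).tolist()) for r in models.pinpoint(n,t)[:5]])
s=monitor.observe();print(s)
E
```

```text
pics
top [0.3738 0.0656 1.5752] [-0.0886  0.0044  0.9961]
pocket0 [(0.62, [234.0, 234.0], [0.508, 0.267]), (0.61, [261.0, 242.0], [0.488, 0.199]), (0.56, [294.0, 244.0], [0.485, 0.117]), (0.43, [262.0, 240.0], [0.493, 0.197])]
pocket1 [(0.62, [234.0, 234.0], [0.508, 0.267]), (0.61, [261.0, 242.0], [0.488, 0.199]), (0.56, [294.0, 244.0], [0.485, 0.117]), (0.43, [262.0, 240.0], [0.493, 0.197])]
pocket2 [(0.62, [234.0, 234.0], [0.508, 0.267]), (0.61, [261.0, 242.0], [0.488, 0.199]), (0.56, [294.0, 244.0], [0.485, 0.117]), (0.43, [262.0, 240.0], [0.493, 0.197])]
plate0_mid [(0.91, [294.0, 244.0], [0.484, 0.116])]
plate1_mid [(0.94, [114.0, 273.0], [0.402, 0.574]), (0.78, [211.0, 347.0], [0.223, 0.319]), (0.63, [261.0, 238.0], [0.498, 0.2])]
plate2_mid [(0.63, [236.0, 235.0], [0.504, 0.262])]
bay0 [(0.9, [452.0, 234.0], [0.519, -0.29]), (0.8, [417.0, 241.0], [0.499, -0.197]), (0.65, [387.0, 247.0], [0.484, -0.121]), (0.64, [263.0, 239.0], [0.498, 0.197]), (0.43, [409.0, 134.0], [0.779, -0.178])]
bay1 [(0.9, [452.0, 234.0], [0.519, -0.29]), (0.8, [417.0, 241.0], [0.499, -0.197]), (0.65, [3
[... 1967 characters left out ...]
2, [344.0, 238.0], [0.463, -0.007])]
cam0_mid [(0.7, [232.0, 249.0], [0.654, 0.211])]
tape [(0.75, [346.0, 240.0], [0.459, -0.008]), (0.5, [244.0, 211.0], [0.778, 0.034])]
{'clock': 1.2, 'qpos': array([ 1.1928,  0.5214, -0.0363,  1.5995,  0.0212,  1.0211, -0.1128]), 'qvel': array([-0.0005, -0.0014,  0.001 , -0.0016, -0.0002,  0.0008, -0.0012]), 'tau': array([  0.0001, -92.6864,   1.9783, -37.0256,   0.018 ,   0.002 ,
        -0.0001]), 'eef_pos': array([ 0.1893, -0.5956,  0.2563]), 'ee_rot': array([ 0.9882,  0.1533,  0.    , -0.    ]), 'contact_force': array([-0.6449, -0.1919, -0.5423]), 'ft_torque': array([-0.0318,  0.0222, -0.0211]), 'gripper_force': 0.0, 'finger_gap': 0.08534679636190425}
```

View pics/top0.png

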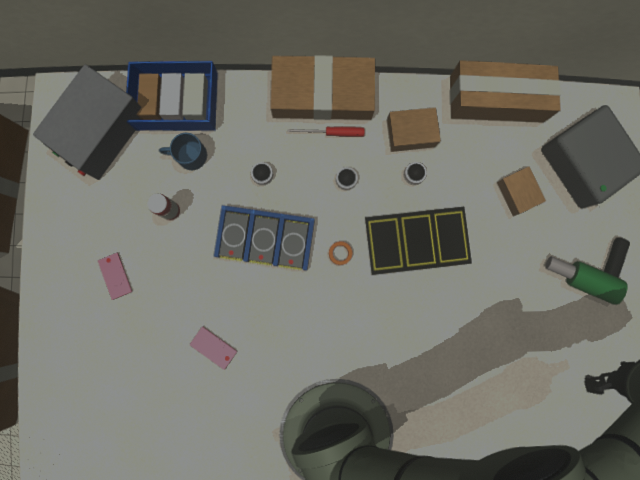

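View pics/side0.png

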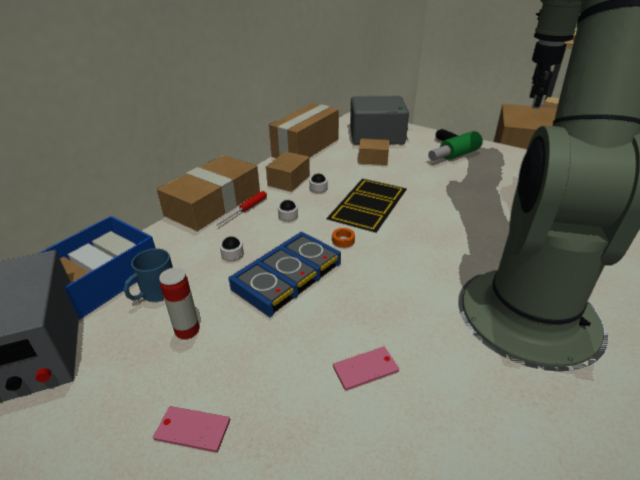

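Three cameras stand at top pixels (262,173), (347,178) and (416,173). The rack is left of the mat, with grey plates at (234,236), (264,240) and (293,244). The pink slabs at (115,275) and (214,347) are look-alikes, because the plates I need are grey and in the rack. So there are three sets to make. Next I measure accurately.

```bash
cat > meas.py <<'E'
from h import *
np.set_printoptions(precision=4,suppress=True)
def cams(d,n="top"):
    P=cloud(n,d); m=((P[...,2]>.012)&(P[...,2]<.07)&(P[...,0]>.56)&(P[...,0]<.74)&(P[...,1]>-.35)&(P[...,1]<.35)&(d>0)).astype(np.uint8)
    k,l,st,c=cv2.connectedComponentsWithStats(m)
    for i in range(1,k):
        if st[i,4]>25:
            Q=P[l==i]; t=Q[Q[:,2]>.036]; print("cam",st[i,4],c[i],"mean",Q.mean(0),"dome",t.mean(0) if len(t) else None,"max",Q[:,2].max())
if __name__=="__main__":
    im=cv2.imread("pics/top0.png"); d=np.load("top0.npy"); cams(d)
    hsv=cv2.cvtColor(im,cv2.COLOR_BGR2HSV)
    # mat: yellow lines, outer rect ; rack: blue rect
    ye=cv2.inRange(hsv,(22,100,70),(35,255,255)); bl=cv2.inRange(hsv,(105,120,50),(120,255,255)); dk=cv2.inRange(hsv,(0,0,0),(179,255,60))
    for nm,m,(x0,x1,y0,y1),z in (("matyellow",ye,(365,470,200,275),.004),("rackblue",bl,(210,320,200,275),.04)):
        w=np.zeros_like(m); w[y0:y1,x0:x1]=m[y0:y1,x0:x1]
        v,u=np.nonzero(w); X=np.array([onz("top",(a,b),z) for a,b in zip(u,v)])[:,:2].astype(np.float32)
        r=cv2.minAreaRect(X); print(nm,len(X),r[0],r[1],r[2]); print(cv2.boxPoints(r))
    g=cv2.inRange(hsv,(0,0,130),(179,60,255)); w=np.zeros_like(g); w[218:262,216:312]=g[218:262,216:312]
    k,l,st,c=cv2.connectedComponentsWithStats(w)
    for i in range(1,k):
        if st[i,4]>25:
            v,u=np.nonzero(l==i); e=cv2.fitEllipse(np.stack([u,v],1).astype(np.float32)); print("ring",st[i],e[0],onz("top",e[0],.04))
    rd=cv2.inRange(hsv,(0,120,90),(6,255,255))|cv2.inRange(hsv,(172,120,90),(179,255,255)); w=np.zeros_like(g); w[218:270,216:312]=rd[218:270,216:312]
    k,l,st,c=cv2.connectedComponentsWithStats(w)
    for i in range(1,k): print("dot",st[i,4],c[i],onz("top",c[i],.04))
    P=cloud("top",d); print("depth bias bench",P[300,330,2],P[290,300,2],"mat",P[250,420,2],"plate tops",[P[b,a,2] for a,b in ((234,236),(264,240),(294,244))])
    q=im[195:280,205:475]; cv2.imwrite("pics/crop1.png",cv2.resize(q,None,fx=2.9,fy=2.9,interpolation=cv2.INTER_CUBIC))
E
python3 meas.py
```

```text
cam 130 [401.6692 146.7077] mean [ 0.7365 -0.1521  0.0433] dome [ 0.7366 -0.152   0.0541] max 0.06991013678658486
cam 400 [261.57   173.1175] mean [0.6621 0.2021 0.041 ] dome [0.6621 0.203  0.0456] max 0.05924916000657365
cam 405 [414.9012 172.7358] mean [ 0.6705 -0.1862  0.0403] dome [ 0.6717 -0.1874  0.0457] max 0.05766174756132103
cam 400 [346.3725 178.15  ] mean [ 0.6528 -0.0121  0.0408] dome [ 0.6538 -0.0119  0.0451] max 0.06142747143581806
cam 250 [241.004 210.484] mean [0.5665 0.2517 0.0387] dome [0.5669 0.2488 0.0411] max 0.049529793322593774
matyellow 1118 (0.5026474595069885, -0.20069745182991028) (0.1289048045873642, 0.24864736199378967) 7.219762325286865
[[ 0.4231 -0.0855]
 [ 0.4543 -0.3321]
 [ 0.5822 -0.3159]
 [ 0.551  -0.0693]]
rackblue 993 (0.5003823041915894, 0.19258317351341248) (0.23234304785728455, 0.12697874009609222) 82.74104309082031
[[0.4227 0.0854]
 [0.5487 0.0693]
 [0.578  0.2998]
 [0.4521 0.3158]]
ring [216 218   3  16  28] (216.70693969726562, 223.4270477294922) [0.5327 0.3119 0.04  ]
ring [216 258  27   4  63] (225.80636596679688, 260.048583984375) [0.4412 0.2863 0.04  ]
dot 13 [230.6154 252.3846] [0.4605 0.2747 0.04  ]
dot 13 [260.3846 256.6154] [0.4513 0.1998 0.04  ]
dot 13 [290.3846 261.3846] [0.4408 0.1248 0.04  ]
depth bias bench 0.00011368035096182005 0.0003018935184446736 mat -0.001118037253719173 plate tops [np.float64(0.045746779903091506), np.float64(0.04048133025439693), np.float64(0.042142285165023274)]
```

View pics/crop1.png

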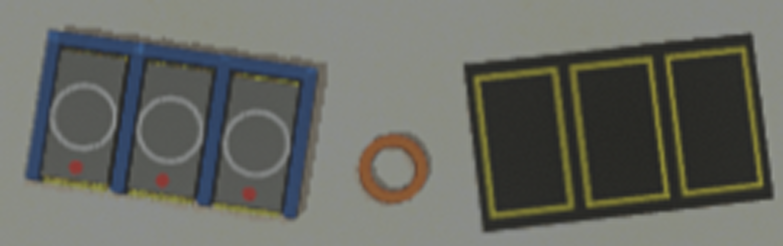

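The crop shows the rings at full-picture pixels (234,235), (264,240) and (293,244), with red dots on the near side. The mat outlines are free, and the tape at (341,252) lies between rack and mat. Both yaws agree with the fits, about -0.129 for the rack and +0.126 for the mat.

```bash
cat > go.py <<'E'
from h import *
def pose(x,y,z,yaw,tilt=0,ahead=0):
    Q=R.from_euler('z',yaw)*R.from_euler('y',-tilt)*R.from_quat([1,0,0,0])
    return np.array([x,y,z])-ahead*Q.as_matrix()[:,2],Q
def plan(*ts,base=None):
    s=monitor.observe(); p=s["eef_pos"]; q=R.from_quat(s["ee_rot"])
    if base: p,q=pose(*base)
    for t in ts:
        a,Q=pose(*t); d=q.inv().apply(a-p)/.4; r=(q.inv()*Q).as_rotvec()/(np.pi/2)
        print(t,np.round(d,4).tolist(),np.round(r,4).tolist(),"rows>=",int(max(np.linalg.norm(d)*8,np.linalg.norm(r)*90/8.59))+1)
def st():
    s=monitor.observe(); Q=R.from_quat(s["ee_rot"]).as_matrix(); print("t",s["clock"],s["eef_pos"].round(4),"yaw",np.round(np.arctan2(Q[1,0],Q[0,0]),4),"z",Q[:,2].round(3),"F",s["contact_force"].round(1),"gap",round(s["finger_gap"],4))
Y=-.129; c,s_=np.cos(Y),np.sin(Y)
PL=[(.5041,.2690),(.4949,.1941),(.4844,.1191)]
def rk(i,dx): return PL[i][0]+dx*c,PL[i][1]+dx*s_
E
python3 - <<'E'
from go import *
np.set_printoptions(precision=4,suppress=True)
for n in("top","side"):
    hsv=cv2.cvtColor(cv2.imread(f"pics/{n}0.png"),cv2.COLOR_BGR2HSV)
    rd=cv2.inRange(hsv,(0,120,90),(6,255,255))|cv2.inRange(hsv,(172,120,90),(179,255,255))
    dk=cv2.inRange(hsv,(0,0,0),(179,255,70))
    for X in PL:
        g=np.array([X[0]-.044*c,X[1]-.044*s_,.04]); u=proj(n,g)[0].astype(int); w=np.zeros_like(rd); w[u[1]-7:u[1]+8,u[0]-7:u[0]+8]=1
        v,uu=np.nonzero(rd*w); print(n,"dot",g,onz(n,(uu.mean(),v.mean()),.04))
    for X in ((.662,.202),(.671,-.187),(.653,-.012)):
        u=proj(n,[*X,.045])[0].astype(int); w=np.zeros_like(rd); w[u[1]-16:u[1]+17,u[0]-16:u[0]+17]=1
        k,l,stt,cc=cv2.connectedComponentsWithStats((dk>0).astype(np.uint8)*w); i=1+np.argmin(np.linalg.norm(cc[1:]-u,axis=1)); print(n,"dome",stt[i,4],onz(n,cc[i],.044))
for y in (.308,): plan((.42,-.35,.256,.0),(.5,0,.256,-.129),(*rk(2,-.048),.16,-.129))
E
```

```text
top dot [0.4605 0.2747 0.04  ] [0.4605 0.2747 0.04  ]
top dot [0.4513 0.1998 0.04  ] [0.4513 0.1998 0.04  ]
top dot [0.4408 0.1248 0.04  ] [0.4408 0.1248 0.04  ]
top dome 222 [0.6649 0.203  0.044 ]
top dome 216 [ 0.6728 -0.1878  0.044 ]
top dome 217 [ 0.6551 -0.0118  0.044 ]
side dot [0.4605 0.2747 0.04  ] [0.4578 0.2747 0.04  ]
side dot [0.4513 0.1998 0.04  ] [0.4484 0.1988 0.04  ]
side dot [0.4408 0.1248 0.04  ] [0.4377 0.1247 0.04  ]
side dome 170 [0.6561 0.209  0.044 ]
side dome 94 [ 0.6642 -0.1792  0.044 ]
side dome 122 [ 0.6472 -0.0042  0.044 ]
(0.42, -0.35, 0.256, 0.0) [0.7356, -0.4105, 0.0007] [-0.0, -0.0, 0.1959] rows>= 7
(0.5, 0, 0.256, -0.129) [1.1913, -1.1838, 0.0008] [-0.0, 0.0, 0.278] rows>= 14
(np.float64(0.436798830461365), np.float64(0.12527484077156037), 0.16, -0.129) [1.1355, -1.5302, 0.2408] [-0.0, 0.0, 0.278] rows>= 16
```

Call:
{"name": "step_arm", "arguments": {"deltas": [[1, 0.735, -0.41, 0, 0, 0, 0.196], [1, 0.735, -0.41, 0, 0, 0, 0.196], [1, 0.735, -0.41, 0, 0, 0, 0.196], [1, 0.735, -0.41, 0, 0, 0, 0.196], [1, 0.735, -0.41, 0, 0, 0, 0.196], [1, 0.735, -0.41, 0, 0, 0, 0.196], [1, 0.735, -0.41, 0, 0, 0, 0.196], [1, 0.735, -0.41, 0, 0, 0, 0.196], [1, 0.735, -0.41, 0, 0, 0, 0.196]]}}

```text
clock: 2.1
eef_pos: [0.4203, -0.3497, 0.2563]
ee_rot: [1.0, 0.001, 0.0, 0.0]
contact_force: [-0.2, -0.2, 0.0]
finger_gap: 0.0
gripper_force: 0.0
```

Run:
```python
from go import *
st(); plan((.5,0,.256,-.129),(*rk(2,-.049),.16,-.129),(*rk(2,-.049),.07,-.129))
```

```text
t 2.1 [ 0.4203 -0.3497  0.2563] yaw 0.0016 z [ 0. -0. -1.] F [-0.2 -0.2  0. ] gap 0.0
(0.5, 0, 0.256, -0.129) [0.2006, -0.874, 0.0007] [0.0001, -0.0, 0.0831] rows>= 8
(np.float64(0.43580713942931004), np.float64(0.12540348328763454), 0.16, -0.129) [0.0406, -1.1878, 0.2407] [0.0001, -0.0, 0.0831] rows>= 10
(np.float64(0.43580713942931004), np.float64(0.12540348328763454), 0.07, -0.129) [0.0406, -1.1878, 0.4657] [0.0001, -0.0, 0.0831] rows>= 11
```

Call:
{"name": "step_arm", "arguments": {"deltas": [[1, 0.2, -0.874, 0, 0, 0, 0.083], [1, 0.2, -0.874, 0, 0, 0, 0.083], [1, 0.2, -0.874, 0, 0, 0, 0.083], [1, 0.2, -0.874, 0, 0, 0, 0.083], [1, 0.2, -0.874, 0, 0, 0, 0.083], [1, 0.2, -0.874, 0, 0, 0, 0.083], [1, 0.2, -0.874, 0, 0, 0, 0.083], [1, 0.2, -0.874, 0, 0, 0, 0.083]]}}

```text
clock: 2.9
eef_pos: [0.5006, 0.0036, 0.2564]
ee_rot: [0.998, -0.063, 0.0, -0.001]
contact_force: [-0.6, -0.7, -0.1]
finger_gap: 0.0001
gripper_force: 0.0
```

Call:
{"name": "step_arm", "arguments": {"deltas": [[1, -0.2, -0.29, 0.24, 0, 0, 0], [1, -0.2, -0.29, 0.24, 0, 0, 0], [1, -0.2, -0.29, 0.24, 0, 0, 0], [1, -0.2, -0.29, 0.24, 0, 0, 0], [1, -0.2, -0.29, 0.24, 0, 0, 0], [1, -0.2, -0.29, 0.465, 0, 0, 0], [1, -0.2, -0.29, 0.465, 0, 0, 0], [1, -0.2, -0.29, 0.465, 0, 0, 0], [1, -0.2, -0.29, 0.465, 0, 0, 0]]}}

```text
clock: 3.8
eef_pos: [0.4362, 0.1237, 0.0711]
ee_rot: [0.998, -0.066, -0.0, 0.0]
contact_force: [-0.8, -0.2, 1.3]
finger_gap: -0.0001
gripper_force: 0.0
```

Run:
```python
from go import *
st(); plan((*rk(2,-.049),.060,-.129)); print(rk(2,-.05))
```

```text
t 3.8 [0.4362 0.1237 0.0711] yaw -0.132 z [-0.001 -0.001 -1.   ] F [-0.8 -0.2  1.3] gap -0.0001
(np.float64(0.43580713942931004), np.float64(0.12540348328763454), 0.06, -0.129) [-0.0015, -0.0042, 0.0278] [0.0006, 0.0003, -0.0019] rows>= 1
(np.float64(0.43481544839725517), np.float64(0.12553212580370873))
```

Call:
{"name": "step_arm", "arguments": {"deltas": [[1, 0, -0.004, 0.01, 0, 0, 0], [1, 0, -0.004, 0.02, 0, 0, 0], [1, 0, -0.004, 0.028, 0, 0, 0], [1, 0, -0.004, 0.034, 0, 0, 0], [1, 0, -0.004, 0.036, 0, 0, 0], [1, 0, -0.004, 0.036, 0, 0, 0]]}}

```text
clock: 4.4
eef_pos: [0.4355, 0.1264, 0.0564]
ee_rot: [0.998, -0.065, -0.0, -0.0]
contact_force: [-4.8, 0.8, 2.9]
finger_gap: 0.0002
gripper_force: 2.2
```

Run:
```python
from go import *
st(); im,d=viewer.read_camera("side"); cv2.imwrite("pics/s1.png",cv2.resize(im[190:340,200:400],None,fx=3,fy=3))
```

```text
t 4.4 [0.4355 0.1264 0.0564] yaw -0.1301 z [-0.  0. -1.] F [-4.8  0.8  2.9] gap 0.0002
```

View pics/s1.png

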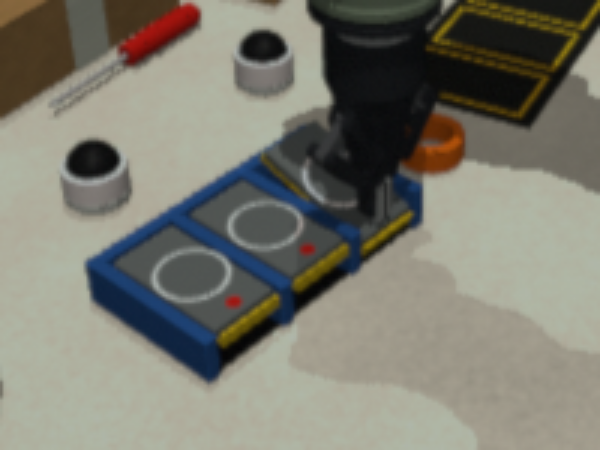

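The right-hand plate is tipping (far end raised at crop (290,150)). I press further until the stop is felt.

Call:
{"name": "step_arm", "arguments": {"deltas": [[1, 0, 0, 0.004, 0, 0, 0], [1, 0, 0, 0.008, 0, 0, 0], [1, 0, 0, 0.008, 0, 0, 0]]}}

```text
clock: 4.75
eef_pos: [0.4355, 0.1264, 0.0534]
ee_rot: [0.998, -0.065, -0.0, 0.0]
contact_force: [-9.9, 1.2, 19.2]
finger_gap: -0.0001
gripper_force: 10.2
```

Call:
{"name": "step_arm", "arguments": {"deltas": [[1, 0, 0, 0.003, 0, 0, 0], [1, 0, 0, 0.006, 0, 0, 0], [1, 0, 0, 0.006, 0, 0, 0]]}}

```text
clock: 5.05
eef_pos: [0.4356, 0.1265, 0.0523]
ee_rot: [0.998, -0.065, 0.0, -0.0]
contact_force: [-19.1, -0.2, 64.2]
finger_gap: -0.0002
gripper_force: 32.7
```

Call:
{"name": "step_arm", "arguments": {"deltas": [[1, 0, 0, -0.27, 0, 0, 0], [1, 0, 0, -0.27, 0, 0, 0], [0.2, -0.2, 0, -0.35, 0, 0, 0], [0.2, -0.2, 0, -0.35, 0, 0, 0], [0.2, -0.2, 0, -0.35, 0, 0, 0], [0.2, -0.2, 0, -0.35, 0, 0, 0]]}}

```text
clock: 5.65
eef_pos: [0.357, 0.137, 0.1913]
ee_rot: [0.998, -0.065, 0.001, -0.001]
contact_force: [0.3, 0.7, 0.1]
finger_gap: 0.0578
gripper_force: 0.0
```

```bash
cat >> go.py <<'E'
def tip(i,e=.020,up=0,dx=0):   # grasp pose on tipped plate, e from its end
    a=.45; X,Z=.070-e,.009; x=X*np.cos(a)-Z*np.sin(a)-.015+dx; z=X*np.sin(a)+Z*np.cos(a)+.026
    x-=up*np.sin(a); z+=up*np.cos(a)
    return (*np.round(rk(i,x),4),round(z,4),Y,a,.016)
E
python3 - <<'E'
from go import *
st(); plan(tip(2,up=.06),tip(2,up=.02),tip(2))
im,d=viewer.read_camera("top"); P=cloud("top",d)
a=cv2.resize(im[200:280,205:325],None,fx=4,fy=4,interpolation=cv2.INTER_CUBIC)
im,d=viewer.read_camera("side"); b=cv2.resize(im[200:320,220:400],None,fx=2.67,fy=2.67,interpolation=cv2.INTER_CUBIC)[:320,:480]
cv2.imwrite("pics/p2.png",np.vstack([a,b])[:600])
E
```

```text
t 5.65 [0.357  0.137  0.1913] yaw -0.1299 z [ 0.003  0.001 -1.   ] F [0.3 0.7 0.1] gap 0.0578
(np.float64(0.4844), np.float64(0.1191), np.float64(0.1099), -0.129, 0.45, 0.016) [0.3037, 0.0033, 0.1683] [-0.0007, 0.2848, -0.0007] rows>= 3
(np.float64(0.5017), np.float64(0.1169), np.float64(0.0739), -0.129, 0.45, 0.016) [0.3471, 0.0032, 0.2584] [-0.0007, 0.2848, -0.0007] rows>= 4
(np.float64(0.5103), np.float64(0.1157), np.float64(0.0559), -0.129, 0.45, 0.016) [0.3687, 0.0035, 0.3035] [-0.0007, 0.2848, -0.0007] rows>= 4
```

View pics/p2.png

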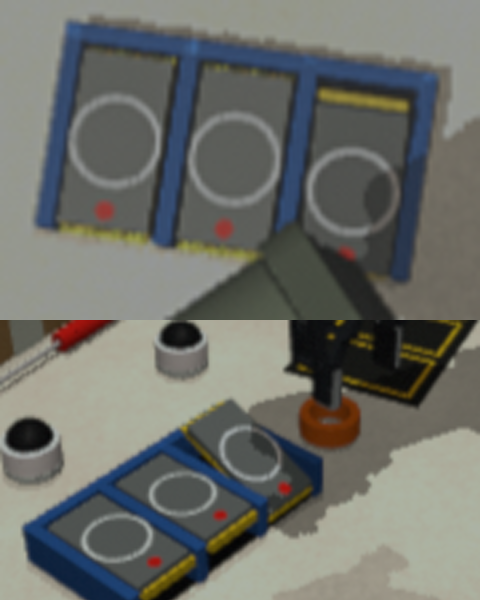

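The right plate is fully tipped with its end up. A yellow strip shows beyond its far end at crop (365,98), so it has slid a little towards -x. The ring centre is at crop (352,191), picture (293,247.8). I work out the slide from that.

Run:
```python
from go import *
for uv in [(293.0,247.75),(205+349/4,200+254/4),(205+362/4,200+110/4)]:
    for z in (.045,.03,.065):
        X=onz("top",uv,z); d=X[:2]-PL[2]; print(uv,z,X[:2].round(4),"rack",(d@[c,s_]).round(4),(d@[-s_,c]).round(4))
```

```text
(293.0, 247.75) 0.045 [0.4745 0.1187] rack -0.0097 -0.0016
(293.0, 247.75) 0.03 [0.4755 0.1193] rack -0.0088 -0.001
(293.0, 247.75) 0.065 [0.4732 0.1181] rack -0.011 -0.0025
(292.25, 263.5) 0.045 [0.4354 0.1198] rack -0.0487 -0.0056
(292.25, 263.5) 0.03 [0.436  0.1204] rack -0.0482 -0.005
(292.25, 263.5) 0.065 [0.4346 0.1191] rack -0.0494 -0.0064
(295.5, 227.5) 0.045 [0.5252 0.1135] rack 0.0412 -0.0003
(295.5, 227.5) 0.03 [0.5267 0.114 ] rack 0.0426 0.0004
(295.5, 227.5) 0.065 [0.5232 0.1129] rack 0.0393 -0.0012
```

Call:
{"name": "step_arm", "arguments": {"deltas": [[0.2, 0.297, 0.003, 0.168, 0, 0.285, 0], [0.2, 0.297, 0.003, 0.168, 0, 0.285, 0], [0.2, 0.297, 0.003, 0.168, 0, 0.285, 0], [0.2, 0.297, 0.003, 0.168, 0, 0.285, 0], [0.2, 0.297, 0.003, 0.168, 0, 0.285, 0], [0.2, 0.34, 0.003, 0.258, 0, 0.285, 0], [0.2, 0.34, 0.003, 0.258, 0, 0.285, 0]]}}

```text
clock: 6.45
eef_pos: [0.5131, 0.1345, 0.1391]
ee_rot: [0.979, -0.065, 0.19, 0.028]
contact_force: [-0.2, 0.6, -0.0]
finger_gap: 0.0683
gripper_force: 0.0
```

Run:
```python
from go import *
st(); plan(tip(2,dx=-.003))
im,d=viewer.read_camera("side"); b=cv2.resize(im[180:300,240:420],None,fx=3.5,fy=3.5,interpolation=cv2.INTER_CUBIC); cv2.imwrite("pics/p3.png",b)
```

```text
t 6.45 [0.5131 0.1345 0.1391] yaw -0.1253 z [ 0.368 -0.08  -0.926] F [-0.2  0.6 -0. ] gap 0.0683
(np.float64(0.5073), np.float64(0.1161), np.float64(0.0559), -0.129, 0.45, 0.016) [-0.0888, 0.0423, 0.1511] [0.0205, 0.0414, 0.0029] rows>= 2
```

View pics/p3.png

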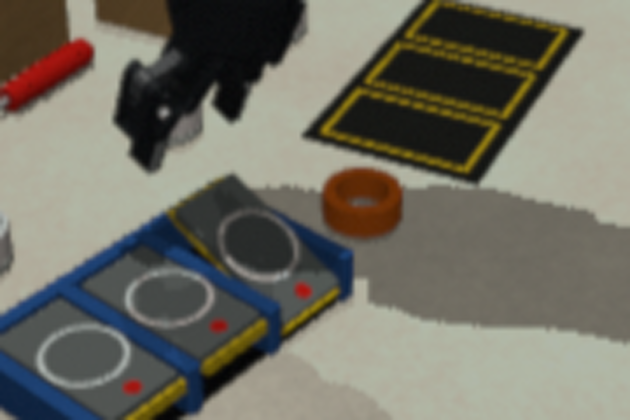

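Call:
{"name": "step_arm", "arguments": {"deltas": [[0.2, 0, 0, 0, 0, 0, 0]]}}

```text
clock: 6.6
eef_pos: [0.5118, 0.1318, 0.1393]
ee_rot: [0.979, -0.067, 0.189, 0.029]
contact_force: [0.3, -0.5, 0.7]
finger_gap: 0.0685
gripper_force: 0.0
```

Run:
```python
from go import *
st(); plan(tip(2,dx=-.003,up=.03),tip(2,dx=-.003)); print(monitor.observe()["qpos"].round(3))
```

```text
t 6.6 [0.5118 0.1318 0.1393] yaw -0.13 z [ 0.366 -0.082 -0.927] F [ 0.3 -0.5  0.7] gap 0.0685
(np.float64(0.4944), np.float64(0.1178), np.float64(0.0829), -0.129, 0.45, 0.016) [-0.0912, 0.0378, 0.0778] [0.0217, 0.0424, 0.0001] rows>= 2
(np.float64(0.5073), np.float64(0.1161), np.float64(0.0559), -0.129, 0.45, 0.016) [-0.0863, 0.0353, 0.1525] [0.0217, 0.0424, 0.0001] rows>= 2
[-0.83   0.503  0.414  2.226  0.332  0.162 -2.519]
```

The last joint and joint 6 are at their limits. I'll straighten up, half-turn the tool and grasp with a smaller tilt.

Call:
{"name": "step_arm", "arguments": {"deltas": [[0.2, -0.1, 0, -0.1, 0, -0.24, 0], [0.2, -0.1, 0, -0.1, 0, -0.24, 0], [0.2, -0.1, 0, -0.1, 0, -0.24, 0], [0.2, -0.1, 0, -0.1, 0, -0.24, 0]]}}

```text
clock: 7.0
eef_pos: [0.4619, 0.1391, 0.1634]
ee_rot: [0.997, -0.073, 0.002, 0.014]
contact_force: [1.5, -0.8, -1.1]
finger_gap: 0.0682
gripper_force: 0.0
```

Call:
{"name": "step_arm", "arguments": {"deltas": [[0.2, 0, 0, 0, 0, 0, 0.5], [0.2, 0, 0, 0, 0, 0, 0.5], [0.2, 0, 0, 0, 0, 0, 0.5], [0.2, 0, 0, 0, 0, 0, 0.5], [0.2, 0, 0, 0, 0, 0, 0.5], [0.2, 0, 0, 0, 0, 0, 0.5]]}}

```text
clock: 7.6
eef_pos: [0.4602, 0.1401, 0.1623]
ee_rot: [0.893, -0.449, 0.011, 0.013]
contact_force: [-1.0, 0.0, -0.4]
finger_gap: 0.0685
gripper_force: 0.0
```

Run:
```python
from go import *
st();print(monitor.observe()["qpos"].round(3))
```

```text
t 7.6 [0.4602 0.1401 0.1623] yaw -0.9321 z [ 0.008 -0.034 -0.999] F [-1.   0.  -0.4] gap 0.0685
[-0.897  0.518  0.615  2.078 -0.416  0.675 -2.518]
```

Call:
{"name": "step_arm", "arguments": {"deltas": [[0.2, 0, 0, -0.1, 0, 0, -1], [0.2, 0, 0, -0.1, 0, 0, -1], [0.2, 0, 0, -0.1, 0, 0, -1], [0.2, 0, 0, -0.1, 0, 0, -1], [0.2, 0, 0, -0.1, 0, 0, -1], [0.2, 0, 0, -0.1, 0, 0, -1], [0.2, 0, 0, -0.1, 0, 0, -1], [0.2, 0, 0, -0.1, 0, 0, -1], [0.2, 0, 0, -0.1, 0, 0, -1], [0.2, 0, 0, -0.1, 0, 0, -1], [0.2, 0, 0, -0.1, 0, 0, -1]]}}

```text
clock: 8.7
eef_pos: [0.46, 0.1413, 0.2016]
ee_rot: [0.948, 0.319, -0.002, 0.017]
contact_force: [0.0, 0.7, -1.0]
finger_gap: 0.0684
gripper_force: 0.0
```

Run:
```python
from go import *
st();print(monitor.observe()["qpos"].round(3))
```

```text
t 8.7 [0.46   0.1413 0.2016] yaw 0.6493 z [ 0.006 -0.033 -0.999] F [ 0.   0.7 -1. ] gap 0.0684
[-0.627  0.383  0.236  2.032 -0.081  0.745 -1.268]
```

Call:
{"name": "step_arm", "arguments": {"deltas": [[0.2, 0, 0, 0, 0, 0, -1], [0.2, 0, 0, 0, 0, 0, -1], [0.2, 0, 0, 0, 0, 0, -1], [0.2, 0, 0, 0, 0, 0, -1], [0.2, 0, 0, 0, 0, 0, -1], [0.2, 0, 0, 0, 0, 0, -1], [0.2, 0, 0, 0, 0, 0, -1], [0.2, 0, 0, 0, 0, 0, -1], [0.2, 0, 0, 0, 0, 0, -1], [0.2, 0, 0, 0, 0, 0, -1], [0.2, 0, 0, 0, 0, 0, -1]]}}

```text
clock: 9.8
eef_pos: [0.46, 0.1415, 0.2014]
ee_rot: [0.444, 0.896, -0.013, 0.01]
contact_force: [0.4, -0.3, 0.2]
finger_gap: 0.0682
gripper_force: 0.0
```

```bash
cat >> go.py <<'E'
Yb=Y+np.pi
def tipb(i,t=.2,e=.020,up=0,dx=-.003,ahead=.018):   # half-turned tool, world tilt t (tool z leaning away from robot); plain vertical lift 'up'
    a=.45; X,Z=.070-e,.009; x=X*np.cos(a)-Z*np.sin(a)-.015+dx; z=X*np.sin(a)+Z*np.cos(a)+.026+up
    return (*np.round(rk(i,x),4).tolist(),round(z,4),Yb,-t,ahead)
E
python3 - <<'E'
from go import *
st();print(monitor.observe()["qpos"].round(3)); plan(tipb(2,up=.06),tipb(2))
E
```

```text
t 9.8 [0.46   0.1415 0.2014] yaw 2.2208 z [ 0.006 -0.032 -0.999] F [ 0.4 -0.3  0.2] gap 0.0682
[-0.325  0.377 -0.147  2.016  0.124  0.765  0.097]
(0.5073, 0.1161, np.float64(0.1159), 3.012592653589793, -0.2, 0.018) [-0.1109, 0.0519, 0.1722] [-0.0667, -0.1066, -0.5006] rows>= 6
(0.5073, 0.1161, np.float64(0.0559), 3.012592653589793, -0.2, 0.018) [-0.1065, 0.0542, 0.3222] [-0.0667, -0.1066, -0.5006] rows>= 6
```

Call:
{"name": "step_arm", "arguments": {"deltas": [[0.2, -0.111, 0.052, 0.1, -0.067, -0.107, -0.5], [0.2, -0.111, 0.052, 0.1, -0.067, -0.107, -0.5], [0.2, -0.111, 0.052, 0.1, -0.067, -0.107, -0.5], [0.2, -0.111, 0.052, 0.172, -0.067, -0.107, -0.5], [0.2, -0.111, 0.052, 0.172, -0.067, -0.107, -0.5], [0.2, -0.111, 0.052, 0.172, -0.067, -0.107, -0.5], [0.2, -0.111, 0.052, 0.172, -0.067, -0.107, -0.5], [0.2, -0.111, 0.052, 0.172, -0.067, -0.107, -0.5]]}}

```text
clock: 10.6
eef_pos: [0.5035, 0.1172, 0.1341]
ee_rot: [0.068, 0.993, -0.006, 0.099]
contact_force: [0.0, 0.2, 0.7]
finger_gap: 0.0688
gripper_force: 0.0
```

Run:
```python
from go import *
st();print(monitor.observe()["qpos"].round(3)); plan(tipb(2,up=.02),tipb(2))
```

```text
t 10.6 [0.5035 0.1172 0.1341] yaw 3.0045 z [ 0.196 -0.025 -0.98 ] F [0.  0.2 0.7] gap 0.0688
[-0.247  0.476 -0.199  2.121  0.485  0.424  0.586]
(0.5073, 0.1161, np.float64(0.0759), 3.012592653589793, -0.2, 0.018) [0.0191, -0.0017, 0.0995] [0.0002, -0.0008, -0.0051] rows>= 1
(0.5073, 0.1161, np.float64(0.0559), 3.012592653589793, -0.2, 0.018) [0.029, -0.0018, 0.1485] [0.0002, -0.0008, -0.0051] rows>= 2
```

Call:
{"name": "step_arm", "arguments": {"deltas": [[0.2, 0.019, -0.002, 0.1, 0, 0, -0.005], [0.2, 0.024, -0.002, 0.125, 0, 0, -0.005], [0.2, 0.029, -0.002, 0.148, 0, 0, -0.005], [0.2, 0.029, -0.002, 0.148, 0, 0, -0.005]]}}

```text
clock: 11.0
eef_pos: [0.5037, 0.1167, 0.0734]
ee_rot: [0.063, 0.993, -0.007, 0.098]
contact_force: [0.0, -0.2, 0.2]
finger_gap: 0.0684
gripper_force: 0.0
```

Run:
```python
from go import *
st()
im,d=viewer.read_camera("side"); b=cv2.resize(im[190:290,260:410],None,fx=4,fy=4,interpolation=cv2.INTER_CUBIC); cv2.imwrite("pics/p4.png",b)
```

```text
t 11.0 [0.5037 0.1167 0.0734] yaw 3.0145 z [ 0.194 -0.026 -0.981] F [ 0.  -0.2  0.2] gap 0.0684
```

View pics/p4.png

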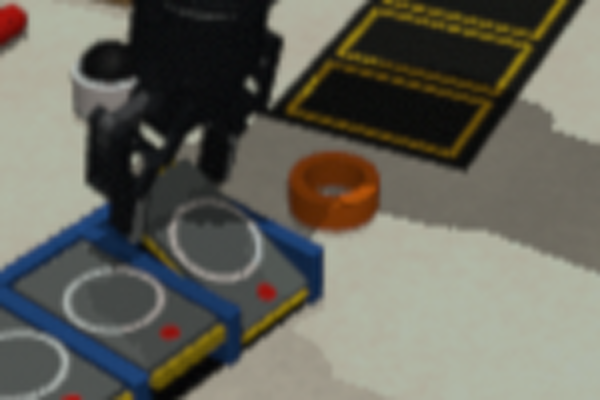

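The fingers straddle the raised end of the right plate (crop (125,215) and (215,165)). I close and lift.

Call:
{"name": "step_arm", "arguments": {"deltas": [[1, 0, 0, 0, 0, 0, 0], [1, 0, 0, 0, 0, 0, 0], [1, 0, 0, 0, 0, 0, 0], [1, 0, 0, 0, 0, 0, 0], [1, 0, 0, 0, 0, 0, 0]]}}

```text
clock: 11.55
eef_pos: [0.5047, 0.1166, 0.0746]
ee_rot: [0.063, 0.993, -0.006, 0.1]
contact_force: [2.8, -0.7, 6.2]
finger_gap: 0.0556
gripper_force: 63.0
```

Call:
{"name": "step_arm", "arguments": {"deltas": [[1, 0, 0, -0.05, 0, 0, 0], [1, 0, 0, -0.1, 0, 0, 0], [1, 0, 0, -0.15, 0, 0, 0], [1, 0, 0, -0.3, 0, 0, 0], [1, 0, 0, -0.3, 0, 0, 0]]}}

```text
clock: 12.05
eef_pos: [0.481, 0.1201, 0.1955]
ee_rot: [0.063, 0.993, -0.005, 0.101]
contact_force: [0.4, -0.2, -1.3]
finger_gap: 0.0555
gripper_force: 64.3
```

Run:
```python
from go import *
st()
im,d=viewer.read_camera("side"); b=cv2.resize(im[130:290,240:420],None,fx=3.5,fy=3.5,interpolation=cv2.INTER_CUBIC); cv2.imwrite("pics/p5.png",b)
```

```text
t 12.05 [0.481  0.1201 0.1955] yaw 3.0144 z [ 0.2   -0.023 -0.98 ] F [ 0.4 -0.2 -1.3] gap 0.0555
```

View pics/p5.png

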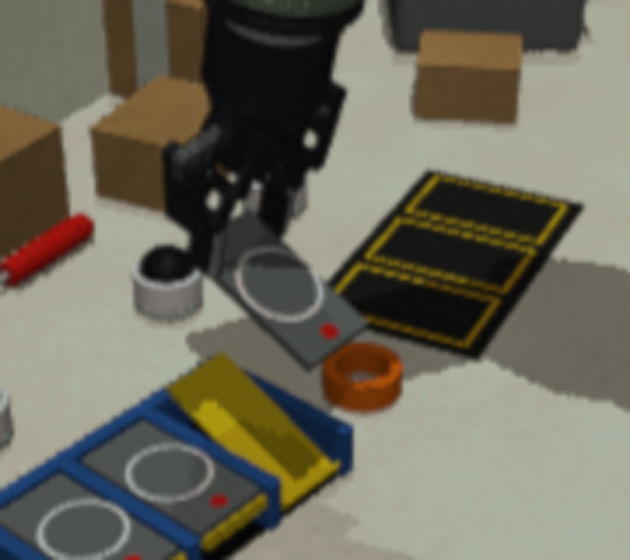

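The plate is held at about its tipped angle, with its ring at crop (280,285). The emptied rocker is visible at crop (255,430). Next I hover over the right bay.

```bash
cat >> go.py <<'E'
M=.126; BAY=[(.4905,-.1154),(.5013,-.2007),(.5121,-.2860)]
def bay(i,z,t=-.25,off=.035,ahead=.018,dy=0):
    cx,cy=BAY[i]; return (cx+off*np.cos(M)-dy*np.sin(M),cy+off*np.sin(M)+dy*np.cos(M),z,M+np.pi,-t,ahead)
def plate(n,box,z0,z1):
    """plane+outline of grey plate from depth; box in world xy"""
    im,d=viewer.read_camera(n); P=cloud(n,d); hsv=cv2.cvtColor(im,cv2.COLOR_BGR2HSV)
    m=(d>0)&(P[...,0]>box[0])&(P[...,0]<box[1])&(P[...,1]>box[2])&(P[...,1]<box[3])&(P[...,2]>z0)&(P[...,2]<z1)&(hsv[...,2]>50)&(hsv[...,1]<60)
    return im,P,m
E
python3 - <<'E'
from go import *
plan(bay(2,.14))
E
```

```text
(np.float64(0.5468225373746276), np.float64(-0.28160165960075945), 0.14, 3.267592653589793, 0.25, 0.018) [-0.276, -0.9723, 0.1508] [0.0053, 0.2869, -0.1625] rows>= 9
```

Call:
{"name": "step_arm", "arguments": {"deltas": [[1, -0.276, -0.972, 0.1, 0.005, 0.287, -0.163], [1, -0.276, -0.972, 0.1, 0.005, 0.287, -0.163], [1, -0.276, -0.972, 0.1, 0.005, 0.287, -0.163], [1, -0.276, -0.972, 0.1, 0.005, 0.287, -0.163], [1, -0.276, -0.972, 0.1, 0.005, 0.287, -0.163], [1, -0.276, -0.972, 0.1, 0.005, 0.287, -0.163], [1, -0.276, -0.972, 0.15, 0.005, 0.287, -0.163], [1, -0.276, -0.972, 0.15, 0.005, 0.287, -0.163], [1, -0.276, -0.972, 0.15, 0.005, 0.287, -0.163], [1, -0.276, -0.972, 0.15, 0.005, 0.287, -0.163], [1, -0.276, -0.972, 0.15, 0.005, 0.287, -0.163], [1, -0.276, -0.972, 0.15, 0.005, 0.287, -0.163], [1, -0.276, -0.972, 0.15, 0.005, 0.287, -0.163]]}}

```text
clock: 13.4
eef_pos: [0.5506, -0.2803, 0.1543]
ee_rot: [-0.064, 0.99, -0.008, -0.127]
contact_force: [-0.5, 1.0, -1.3]
finger_gap: 0.0557
gripper_force: 64.2
```

Run:
```python
from go import *
np.set_printoptions(precision=4,suppress=True)
st();print(monitor.observe()["qpos"].round(3)); plan(bay(2,.14))
a=[]
for n in("top","side"):
    im,d=viewer.read_camera(n); P=cloud(n,d); np.save("P_"+n,P); cv2.imwrite("pics/raw_%s.png"%n,im)
    u=proj(n,[.5,-.288,.14])[0].astype(int); print(n,u,P[u[1],u[0]])
    k=60; b=im[max(0,u[1]-k):u[1]+k,max(0,u[0]-k):u[0]+k]; a.append(cv2.resize(b,(400,400),interpolation=cv2.INTER_CUBIC))
cv2.imwrite("pics/p6.png",np.hstack(a))
```

```text
t 13.4 [ 0.5506 -0.2803  0.1543] yaw -3.0133 z [-0.25  -0.033 -0.968] F [-0.5  1.  -1.3] gap 0.0557
[ 0.501  0.745 -0.293  1.513  0.319  1.168  1.794]
(np.float64(0.5468225373746276), np.float64(-0.28160165960075945), 0.14, 3.267592653589793, 0.25, 0.018) [0.0006, -0.0021, -0.008] [-0.0006, -0.0032, 0.0014] rows>= 1
top [464 237] [ 0.4999 -0.2867  0.1423]
side [385 148] [ 0.5061 -0.2969  0.1364]
```

View pics/p6.png

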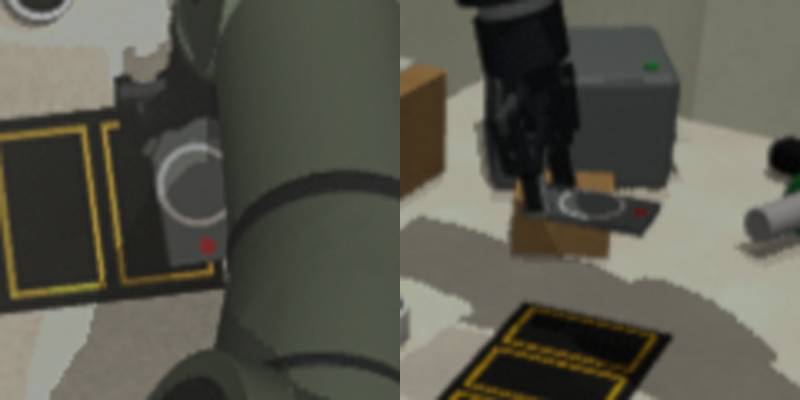

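The plate hangs nearly flat over the right bay. The red dot is at crop (208,246), top picture (466.4,250.8), and the ring is partly hidden by the arm. I fit its plane from depth.

```bash
cat >> go.py <<'E'
def fit(n,P,im,ctr,rz=.03):
    hsv=cv2.cvtColor(im,cv2.COLOR_BGR2HSV)
    m=(abs(P[...,0]-ctr[0])<.06)&(abs(P[...,1]-ctr[1])<.045)&(abs(P[...,2]-ctr[2])<rz)&(hsv[...,2]>55)&(hsv[...,1]<70)
    v,u=np.nonzero(m); Q=P[m]
    A=np.c_[Q[:,0]-ctr[0],Q[:,1]-ctr[1],np.ones(len(Q))]
    k=np.ones(len(Q),bool)
    for _ in range(4):
        x=np.linalg.lstsq(A[k],Q[k,2],rcond=None)[0]; k=abs(A@x-Q[:,2])<.006
    print(n,"N",k.sum(),"slope",x[:2].round(3),"z at ctr",x[2].round(4))
    rd=(cv2.inRange(hsv,(0,90,60),(8,255,255))|cv2.inRange(hsv,(170,90,60),(179,255,255)))>0
    rd&=(abs(P[...,0]-ctr[0])<.075)&(abs(P[...,1]-ctr[1])<.045)&(abs(P[...,2]-ctr[2])<rz)
    if rd.any():
        v,u=np.nonzero(rd); uv=(u.mean(),v.mean()); z=x[2]
        for _ in range(3):
            X=onz(n,uv,z); z=x[2]+x[0]*(X[0]-ctr[0])+x[1]*(X[1]-ctr[1])
        print("  dot",len(u),np.round(uv,1),X.round(4))
E
python3 - <<'E'
from go import *
for n in("top","side"): fit(n,np.load("P_%s.npy"%n),cv2.imread("pics/raw_%s.png"%n),(.505,-.285,.142))
s=monitor.observe(); Q=R.from_quat(s["ee_rot"]).as_matrix(); print("grasp pt",s["eef_pos"]+.018*Q[:,2])
E
```

```text
top N 709 slope [ 0.008 -0.001] z at ctr 0.1392
  dot 23 [465.9 250.3] [ 0.4687 -0.292   0.1389]
side N 162 slope [ 0.036 -0.005] z at ctr 0.1362
  dot 10 [396.5 151.2] [ 0.4697 -0.2984  0.135 ]
grasp pt [ 0.5461233  -0.28117067  0.13713987]
```

Run:
```python
from go import *
plan(*[bay(2,z,t=-.26,off=.036) for z in (.06,.025,.016,.014,.012,.010)])
```

```text
(np.float64(0.5478146098710455), np.float64(-0.28147599273220975), 0.06, 3.267592653589793, 0.26, 0.018) [-0.0528, -0.0012, 0.1856] [-0.0007, 0.0033, 0.0013] rows>= 2
(np.float64(0.5478146098710455), np.float64(-0.28147599273220975), 0.025, 3.267592653589793, 0.26, 0.018) [-0.0749, -0.0012, 0.2703] [-0.0007, 0.0033, 0.0013] rows>= 3
(np.float64(0.5478146098710455), np.float64(-0.28147599273220975), 0.016, 3.267592653589793, 0.26, 0.018) [-0.0805, -0.0012, 0.292] [-0.0007, 0.0033, 0.0013] rows>= 3
(np.float64(0.5478146098710455), np.float64(-0.28147599273220975), 0.014, 3.267592653589793, 0.26, 0.018) [-0.0818, -0.0012, 0.2969] [-0.0007, 0.0033, 0.0013] rows>= 3
(np.float64(0.5478146098710455), np.float64(-0.28147599273220975), 0.012, 3.267592653589793, 0.26, 0.018) [-0.0831, -0.0012, 0.3017] [-0.0007, 0.0033, 0.0013] rows>= 3
(np.float64(0.5478146098710455), np.float64(-0.28147599273220975), 0.01, 3.267592653589793, 0.26, 0.018) [-0.0843, -0.0012, 0.3066] [-0.0007, 0.0033, 0.0013] rows>= 3
```

Call:
{"name": "step_arm", "arguments": {"deltas": [[1, -0.053, -0.001, 0.185, 0, 0.003, 0.001], [1, -0.053, -0.001, 0.185, 0, 0.003, 0.001], [1, -0.075, -0.001, 0.27, 0, 0.003, 0.001], [1, -0.08, -0.001, 0.292, 0, 0.003, 0.001], [1, -0.082, -0.001, 0.297, 0, 0.003, 0.001], [1, -0.082, -0.001, 0.297, 0, 0.003, 0.001]]}}

```text
clock: 14.1
eef_pos: [0.5529, -0.2816, 0.0324]
ee_rot: [-0.062, 0.99, -0.009, -0.129]
contact_force: [0.3, -0.2, -0.4]
finger_gap: 0.0559
gripper_force: 64.2
```

Run:
```python
from go import *
st(); im,d=viewer.read_camera("side"); fit("side",cloud("side",d),im,(.505,-.285,.016),.02)
im,d=viewer.read_camera("top"); fit("top",cloud("top",d),im,(.505,-.285,.016),.02)
plan(*[bay(2,z,t=-.26,off=.036) for z in (.012,.010)])
```

```text
t 14.1 [ 0.5529 -0.2816  0.0324] yaw -3.0163 z [-0.253 -0.033 -0.967] F [ 0.3 -0.2 -0.4] gap 0.0559
side N 127 slope [0.003 0.006] z at ctr 0.0148
  dot 10 [392.5 188. ] [ 0.4695 -0.2961  0.0147]
top N 625 slope [-0.006 -0.008] z at ctr 0.0179
  dot 20 [454.8 252.2] [ 0.4714 -0.2929  0.0181]
(np.float64(0.5478146098710455), np.float64(-0.28147599273220975), 0.012, 3.267592653589793, 0.26, 0.018) [-0.0009, 0.0027, 0.0088] [-0.0012, 0.0014, -0.0007] rows>= 1
(np.float64(0.5478146098710455), np.float64(-0.28147599273220975), 0.01, 3.267592653589793, 0.26, 0.018) [-0.0022, 0.0027, 0.0137] [-0.0012, 0.0014, -0.0007] rows>= 1
```

Call:
{"name": "step_arm", "arguments": {"deltas": [[1, -0.004, -0.002, 0.007, 0, 0, 0], [1, -0.004, -0.002, 0.012, 0, 0, 0], [1, -0.004, -0.002, 0.012, 0, 0, 0]]}}

```text
clock: 14.5
eef_pos: [0.554, -0.2827, 0.0288]
ee_rot: [-0.062, 0.99, -0.009, -0.128]
contact_force: [-1.5, 2.1, 29.4]
finger_gap: 0.0558
gripper_force: 67.6
```

Call:
{"name": "step_arm", "arguments": {"deltas": [[1, 0, 0, -0.003, 0, 0, 0], [0.2, 0, 0, -0.003, 0, 0, 0], [0.2, 0, 0, -0.003, 0, 0, 0], [0.2, 0, 0, -0.003, 0, 0, 0], [0.2, 0, 0, -0.003, 0, 0, 0], [0.2, 0, 0, -0.06, 0, 0, 0], [0.2, 0, 0, -0.15, 0, 0, 0], [0.2, 0, 0, -0.35, 0, 0, 0], [0.2, 0, 0, -0.35, 0, 0, 0], [0.2, 0, 0, -0.35, 0, 0, 0]]}}

```text
clock: 15.5
eef_pos: [0.5908, -0.2778, 0.1657]
ee_rot: [-0.062, 0.99, -0.01, -0.126]
contact_force: [-0.0, 0.2, -0.1]
finger_gap: 0.0681
gripper_force: 0.0
```

```bash
cat >> go.py <<'E'
def cam(X,z,yaw=M+np.pi,ahead=.006): return (X[0],X[1],z,yaw,0,ahead)
def look():
    """domes from top picture; plate dots"""
    im,d=viewer.read_camera("top"); hsv=cv2.cvtColor(im,cv2.COLOR_BGR2HSV); P=cloud("top",d)
    dk=cv2.inRange(hsv,(0,0,0),(179,255,70))
    m=((dk>0)&(P[...,2]>.034)&(P[...,2]<.075)&(P[...,0]>.56)&(P[...,0]<.75)&(abs(P[...,1])<.35)).astype(np.uint8)
    k,l,s,cc=cv2.connectedComponentsWithStats(m)
    for i in range(1,k):
        if 120<s[i,4]<320: print("dome",s[i,4],(onz("top",cc[i],.044)-[.0013,0,0])[:2].round(4))
    return im,P,hsv
def flat(i):
    im,P,hsv=look(); c0=np.array([*BAY[i],.014]); fit("top",P,im,c0,.02)
    rd=(cv2.inRange(hsv,(22,100,70),(35,255,255)))
    g=((hsv[...,1]<70)&(hsv[...,2]>55)&(abs(P[...,0]-c0[0])<.064)&(abs(P[...,1]-c0[1])<.042)).astype(np.uint8)
    k,l,s,cc=cv2.connectedComponentsWithStats(cv2.erode(g,None)); j=1+np.argmax(s[1:,4]); v,u=np.nonzero(l==j)
    X=np.array([onz("top",(a,b),.014) for a,b in zip(u,v)])[:,:2].astype(np.float32); r=cv2.minAreaRect(X)
    print("plate ctr",np.array(r[0])-[.0013,0],"mean",X.mean(0)-[.0013,0],r[1:],"bay",BAY[i])
E
python3 - <<'E'
from go import *
st(); flat(2)
E
```

```text
t 15.5 [ 0.5908 -0.2778  0.1657] yaw -3.0166 z [-0.249 -0.035 -0.968] F [-0.   0.2 -0.1] gap 0.0681
dome 211 [0.6636 0.2033]
dome 208 [ 0.6713 -0.1881]
dome 201 [ 0.654  -0.0121]
top N 818 slope [-0.004  0.026] z at ctr 0.0137
  dot 20 [454.9 252. ] [ 0.4722 -0.2943  0.0137]
plate ctr [ 0.62405983 -0.46280479] mean [ 0.63157216 -0.46424374] ((0.13061074912548065, 0.05690045654773712), 7.612491607666016) bay (0.5121, -0.286)
```

Run:
```python
from go import *
X=(.6713,-.1881); plan(cam(X,.13)); plan(cam(X,.028),base=cam(X,.13))
```

```text
(0.6713, -0.1881, 0.13, 3.267592653589793, 0, 0.006) [-0.2409, 0.1968, 0.0069] [-0.0014, -0.1634, -0.0003] rows>= 3
(0.6713, -0.1881, 0.028, 3.267592653589793, 0, 0.006) [0.0, 0.0, 0.255] [0.0, 0.0, 0.0] rows>= 3
```

Call:
{"name": "step_arm", "arguments": {"deltas": [[0, -0.241, 0.197, 0.007, -0.001, -0.163, 0], [0, -0.241, 0.197, 0.007, -0.001, -0.163, 0], [0, -0.241, 0.197, 0.007, -0.001, -0.163, 0], [0, -0.241, 0.197, 0.007, -0.001, -0.163, 0], [0, -0.241, 0.197, 0.007, -0.001, -0.163, 0], [0, -0.241, 0.197, 0.007, -0.001, -0.163, 0]]}}

```text
clock: 16.15
eef_pos: [0.6694, -0.1891, 0.1333]
ee_rot: [-0.062, 0.998, 0.0, -0.003]
contact_force: [0.0, -0.5, 0.1]
finger_gap: 0.0851
gripper_force: 0.0
```

```bash
sed -i 's/\&(abs(P\[...,1\]-c0\[1\])<.042)).astype/\&(abs(P[...,1]-c0[1])<.042)\&(P[...,2]<.03)).astype/' go.py
python3 - <<'E'
from go import *
st(); flat(2); X=(.6713,-.1881); plan(cam(X,.07),cam(X,.028))
E
```

```text
t 16.15 [ 0.6694 -0.1891  0.1333] yaw -3.0173 z [-0.005 -0.    -1.   ] F [ 0.  -0.5  0.1] gap 0.0851
dome 210 [0.6636 0.2031]
dome 204 [ 0.6538 -0.012 ]
dome 135 [ 0.6655 -0.1871]
top N 0 slope [0. 0.] z at ctr 0.0Traceback (most recent call last):
  File "<stdin>", line 2, in <module>
  File "go.py", line 62, in flat
    k,l,s,cc=cv2.connectedComponentsWithStats(cv2.erode(g,None)); j=1+np.argmax(s[1:,4]); v,u=np.nonzero(l==j)
                                                                      ~~~~~~~~~^^^^^^^^^
    return _wrapfunc(a, 'argmax', axis=axis, out=out, **kwds)
    return bound(*args, **kwds)
ValueError: attempt to get argmax of an empty sequence
```

Call:
{"name": "step_arm", "arguments": {"deltas": [[0, -0.004, 0.002, 0.1, 0, 0.003, 0], [0, -0.004, 0.002, 0.2, 0, 0.003, 0], [0, -0.004, 0.002, 0.248, 0, 0.003, 0], [0, -0.004, 0.002, 0.248, 0, 0.003, 0], [1, -0.004, 0.002, 0.248, 0, 0.003, 0], [1, -0.004, 0.002, 0.248, 0, 0.003, 0], [1, -0.004, 0.002, 0.248, 0, 0.003, 0], [1, -0.004, 0.002, 0.248, 0, 0.003, 0], [1, -0.004, 0.002, 0.248, 0, 0.003, 0], [1, -0.004, 0.002, 0.248, 0, 0.003, 0]]}}

```text
clock: 17.2
eef_pos: [0.6724, -0.1875, 0.0372]
ee_rot: [-0.062, 0.998, -0.001, -0.003]
contact_force: [-1.8, -0.2, 9.8]
finger_gap: 0.0541
gripper_force: 62.0
```

Call:
{"name": "step_arm", "arguments": {"deltas": [[1, 0, 0, -0.1, 0, 0, 0], [1, 0, 0, -0.2, 0, 0, 0], [1, 0.28, 0.1, -0.3, 0, 0, 0], [1, 0.28, 0.1, -0.3, 0, 0, 0], [1, 0.28, 0.1, -0.3, 0, 0, 0], [1, 0.28, 0.1, -0.3, 0, 0, 0]]}}

```text
clock: 17.8
eef_pos: [0.5544, -0.1613, 0.1586]
ee_rot: [-0.063, 0.998, -0.001, -0.003]
contact_force: [1.9, -0.5, -1.4]
finger_gap: 0.0541
gripper_force: 64.4
```

Run:
```python
from go import *
st()
try: flat(2)
except Exception as e: print(e)
im,P,h=look(); cv2.imwrite("pics/raw_t.png",im); im,_=viewer.read_camera("side"); cv2.imwrite("pics/raw_s.png",im)
```

```text
t 17.8 [ 0.5544 -0.1613  0.1586] yaw -3.0165 z [-0.006 -0.002 -1.   ] F [ 1.9 -0.5 -1.4] gap 0.0541
dome 212 [0.6636 0.2032]
dome 205 [ 0.654  -0.0121]
top N 0 slope [0. 0.] z at ctr 0.0
attempt to get argmax of an empty sequence
dome 211 [0.6635 0.2032]
dome 208 [ 0.654 -0.012]
```

Call:
{"name": "step_arm", "arguments": {"deltas": [[1, 0.1, 0.6, -0.1, 0, 0, 0], [1, 0.1, 0.6, -0.1, 0, 0, 0], [1, 0.1, 0.6, -0.1, 0, 0, 0], [1, 0.1, 0.6, -0.1, 0, 0, 0], [1, 0.1, 0.6, -0.1, 0, 0, 0], [1, 0.1, 0.6, -0.1, 0, 0, 0]]}}

```text
clock: 18.55
eef_pos: [0.4864, 0.0784, 0.1973]
ee_rot: [-0.066, 0.998, 0.001, -0.003]
contact_force: [0.4, -1.1, -2.4]
finger_gap: 0.0542
gripper_force: 64.7
```

Run:
```python
from go import *
st()
try: flat(2)
except Exception as e: print(e)
im,P,h=look(); a=cv2.resize(im[195:280,355:480],None,fx=4,fy=4,interpolation=cv2.INTER_CUBIC); im,_=viewer.read_camera("side"); b=cv2.resize(im[130:230,280:430],None,fx=3.333,fy=3.333)
w=np.zeros((600,500,3),np.uint8); w[:255,:500]=a[:255,:500]; w[260:593,:500]=b[:333,:500]; w[:,:]=w; cv2.imwrite("pics/p7.png",np.vstack([a[:340],b])[:600] if a.shape[1]==b.shape[1] else w)
```

```text
t 18.55 [0.4864 0.0784 0.1973] yaw -3.0085 z [-0.007  0.002 -1.   ] F [ 0.4 -1.1 -2.4] gap 0.0542
dome 214 [0.6636 0.2031]
dome 215 [ 0.6536 -0.0119]
top N 809 slope [-0.019  0.039] z at ctr 0.0135
  dot 18 [454.7 251.9] [ 0.4725 -0.2938  0.014 ]
plate ctr [ 0.5136833  -0.28598693] mean [ 0.51636431 -0.28593606] ((0.10465331375598907, 0.054601844400167465), 7.565248012542725) bay (0.5121, -0.286)
dome 212 [0.6636 0.203 ]
dome 217 [ 0.6536 -0.0117]
```

View pics/p7.png

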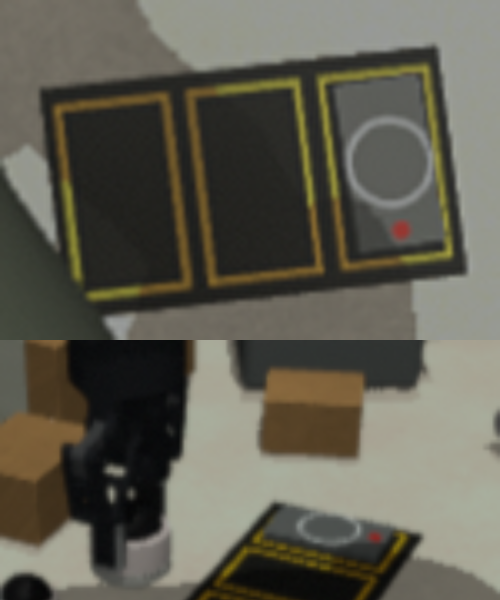

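The plate lies inside the right outline, with its ring at crop (389,162), picture (452.3,235.5). It sits 2 to 3 mm off the middle but fully within and aligned. The camera is held upright.

```bash
cat >> go.py <<'E'
def ring(uv): return (onz("top",uv,.014)-[.0013,0,0])[:2].round(4)
E
python3 - <<'E'
from go import *
X=ring((355+389/4,195+162/4)); print(X, "dot->",np.array([.4725-.0013,-.2938])+.044*np.array([np.cos(M),np.sin(M)]))
X=np.array([.5140,-.2876]); print("use",X); plan(cam(X,.13)); plan(cam(X,.07),cam(X,.046),base=cam(X,.13))
E
```

```text
[ 0.5133 -0.2874] dot-> [ 0.51485119 -0.28827066]
use [ 0.514  -0.2876]
(np.float64(0.514), np.float64(-0.2876), 0.13, 3.267592653589793, 0, 0.006) [0.0457, -0.9003, 0.15] [0.0004, -0.0052, -0.0002] rows>= 8
(np.float64(0.514), np.float64(-0.2876), 0.07, 3.267592653589793, 0, 0.006) [0.0, 0.0, 0.15] [0.0, 0.0, 0.0] rows>= 2
(np.float64(0.514), np.float64(-0.2876), 0.046, 3.267592653589793, 0, 0.006) [0.0, 0.0, 0.21] [0.0, 0.0, 0.0] rows>= 2
```

Call:
{"name": "step_arm", "arguments": {"deltas": [[1, 0.043, -0.9, 0.05, 0, -0.005, 0], [1, 0.043, -0.9, 0.05, 0, -0.005, 0], [1, 0.043, -0.9, 0.05, 0, -0.005, 0], [1, 0.043, -0.9, 0.05, 0, -0.005, 0], [1, 0.043, -0.9, 0.05, 0, -0.005, 0], [1, 0.043, -0.9, 0.05, 0, -0.005, 0], [1, 0.043, -0.9, 0.05, 0, -0.005, 0], [1, 0.043, -0.9, 0.15, 0, -0.005, 0], [1, 0.043, -0.9, 0.15, 0, -0.005, 0], [1, 0.043, -0.9, 0.15, 0, -0.005, 0], [1, 0.043, -0.9, 0.15, 0, -0.005, 0], [1, 0.043, -0.9, 0.15, 0, -0.005, 0]]}}

```text
clock: 19.9
eef_pos: [0.515, -0.2869, 0.1374]
ee_rot: [-0.063, 0.998, -0.0, 0.001]
contact_force: [1.2, 0.6, -2.0]
finger_gap: 0.0538
gripper_force: 64.6
```

Run:
```python
from go import *
st(); X=(.515,-.2876); plan(cam(X,.07),cam(X,.048),cam(X,.046))
```

```text
t 19.9 [ 0.515  -0.2869  0.1374] yaw -3.0152 z [ 0.001 -0.    -1.   ] F [ 1.2  0.6 -2. ] gap 0.0538
(0.515, -0.2876, 0.07, 3.267592653589793, 0, 0.006) [0.0004, -0.0016, 0.1536] [-0.0002, 0.0006, 0.0003] rows>= 2
(0.515, -0.2876, 0.048, 3.267592653589793, 0, 0.006) [0.0005, -0.0016, 0.2086] [-0.0002, 0.0006, 0.0003] rows>= 2
(0.515, -0.2876, 0.046, 3.267592653589793, 0, 0.006) [0.0005, -0.0016, 0.2136] [-0.0002, 0.0006, 0.0003] rows>= 2
```

Call:
{"name": "step_arm", "arguments": {"deltas": [[1, 0, -0.002, 0.1, 0, 0, 0], [1, 0, -0.002, 0.17, 0, 0, 0], [1, 0, -0.002, 0.2, 0, 0, 0], [1, 0, -0.002, 0.21, 0, 0, 0], [1, 0, -0.002, 0.212, 0, 0, 0], [1, 0, -0.002, 0.212, 0, 0, 0]]}}

```text
clock: 20.5
eef_pos: [0.515, -0.2884, 0.0525]
ee_rot: [-0.063, 0.998, -0.0, 0.0]
contact_force: [-0.1, 0.2, -2.5]
finger_gap: 0.054
gripper_force: 64.7
```

Call:
{"name": "step_arm", "arguments": {"deltas": [[1, 0, 0, 0.003, 0, 0, 0], [1, 0, 0, 0.005, 0, 0, 0], [1, 0, 0, 0.005, 0, 0, 0]]}}

```text
clock: 20.8
eef_pos: [0.5151, -0.2885, 0.0512]
ee_rot: [-0.063, 0.998, -0.0, 0.001]
contact_force: [-4.3, 1.6, 21.3]
finger_gap: 0.054
gripper_force: 67.3
```

Call:
{"name": "step_arm", "arguments": {"deltas": [[1, 0, 0, -0.002, 0, 0, 0], [0.2, 0, 0, -0.002, 0, 0, 0], [0.2, 0, 0, -0.002, 0, 0, 0], [0.2, 0, 0, -0.002, 0, 0, 0], [0.2, 0, 0, -0.002, 0, 0, 0], [0.2, 0, 0, -0.06, 0, 0, 0], [0.2, 0, 0, -0.2, 0, 0, 0], [0.2, 0, 0, -0.4, 0, 0, 0], [0.2, 0, 0, -0.4, 0, 0, 0], [0.2, 0, 0, -0.4, 0, 0, 0]]}}

```text
clock: 21.8
eef_pos: [0.5162, -0.2891, 0.2143]
ee_rot: [-0.062, 0.998, -0.002, 0.003]
contact_force: [1.0, -0.4, -0.0]
finger_gap: 0.0683
gripper_force: 0.0
```

```bash
cat >> go.py <<'E'
def press(i,z,dx=-.050): return (*rk(i,dx),z,Yb,0,0)
E
python3 - <<'E'
from go import *
st(); plan((.48,0.05,.2,Yb)); plan(press(1,.09),press(1,.07),press(1,.056),press(1,.0535),base=(.48,.05,.2,Yb))
E
```

```text
t 21.8 [ 0.5162 -0.2891  0.2143] yaw -3.0166 z [ 0.006 -0.003 -1.   ] F [ 1.  -0.4 -0. ] gap 0.0683
(0.48, 0.05, 0.2, 3.012592653589793) [-0.0157, 0.8526, 0.0328] [-0.0018, 0.0037, 0.1617] rows>= 7
(np.float64(0.4453154483972552), np.float64(0.20053212580370872), 0.09, 3.012592653589793, 0, 0) [0.1344, 0.362, 0.275] [0.0, 0.0, 0.0] rows>= 4
(np.float64(0.4453154483972552), np.float64(0.20053212580370872), 0.07, 3.012592653589793, 0, 0) [0.1344, 0.362, 0.325] [0.0, 0.0, 0.0] rows>= 5
(np.float64(0.4453154483972552), np.float64(0.20053212580370872), 0.056, 3.012592653589793, 0, 0) [0.1344, 0.362, 0.36] [0.0, 0.0, 0.0] rows>= 5
(np.float64(0.4453154483972552), np.float64(0.20053212580370872), 0.0535, 3.012592653589793, 0, 0) [0.1344, 0.362, 0.3662] [0.0, 0.0, 0.0] rows>= 5
```

Call:
{"name": "step_arm", "arguments": {"deltas": [[1, -0.016, 0.853, 0.033, 0, 0.004, 0.162], [1, -0.016, 0.853, 0.033, 0, 0.004, 0.162], [1, -0.016, 0.853, 0.033, 0, 0.004, 0.162], [1, -0.016, 0.853, 0.033, 0, 0.004, 0.162], [1, -0.016, 0.853, 0.033, 0, 0.004, 0.162], [1, -0.016, 0.853, 0.033, 0, 0.004, 0.162], [1, -0.016, 0.853, 0.033, 0, 0.004, 0.162], [1, -0.016, 0.853, 0.033, 0, 0.004, 0.162], [1, -0.016, 0.853, 0.033, 0, 0.004, 0.162]]}}

```text
clock: 22.7
eef_pos: [0.4778, 0.0518, 0.196]
ee_rot: [0.063, 0.998, 0.0, -0.004]
contact_force: [-0.1, -1.7, -0.2]
finger_gap: -0.0001
gripper_force: 0.0
```

Call:
{"name": "step_arm", "arguments": {"deltas": [[1, 0.134, 0.362, 0, 0, 0, 0], [1, 0.134, 0.362, 0, 0, 0, 0], [1, 0.134, 0.362, 0, 0, 0, 0], [1, 0.134, 0.362, 0.1, 0, 0, 0], [1, 0.134, 0.362, 0.2, 0, 0, 0], [1, 0.134, 0.362, 0.275, 0, 0, 0], [1, 0.134, 0.362, 0.31, 0, 0, 0], [1, 0.134, 0.362, 0.31, 0, 0, 0]]}}

```text
clock: 23.5
eef_pos: [0.4422, 0.2001, 0.0707]
ee_rot: [0.065, 0.998, -0.001, -0.005]
contact_force: [-0.2, -0.8, 0.4]
finger_gap: 0.0
gripper_force: 0.0
```

Run:
```python
from go import *
st(); plan(press(1,.066),press(1,.06),press(1,.056),press(1,.0535)); look()
```

```text
t 23.5 [0.4422 0.2001 0.0707] yaw 3.0111 z [-0.01  -0.001 -1.   ] F [-0.2 -0.8  0.4] gap 0.0
(np.float64(0.4453154483972552), np.float64(0.20053212580370872), 0.066, 3.012592653589793, 0, 0) [-0.0077, 0.0022, 0.0118] [-0.0017, -0.0061, -0.0009] rows>= 1
(np.float64(0.4453154483972552), np.float64(0.20053212580370872), 0.06, 3.012592653589793, 0, 0) [-0.0079, 0.0023, 0.0268] [-0.0017, -0.0061, -0.0009] rows>= 1
(np.float64(0.4453154483972552), np.float64(0.20053212580370872), 0.056, 3.012592653589793, 0, 0) [-0.008, 0.0023, 0.0368] [-0.0017, -0.0061, -0.0009] rows>= 1
(np.float64(0.4453154483972552), np.float64(0.20053212580370872), 0.0535, 3.012592653589793, 0, 0) [-0.0081, 0.0023, 0.043] [-0.0017, -0.0061, -0.0009] rows>= 1
dome 213 [0.6635 0.2031]
dome 211 [ 0.6539 -0.012 ]
```

Call:
{"name": "step_arm", "arguments": {"deltas": [[1, -0.008, 0.002, 0.012, 0, -0.006, 0], [1, -0.008, 0.002, 0.022, 0, -0.006, 0], [1, -0.008, 0.002, 0.03, 0, -0.006, 0], [1, -0.008, 0.002, 0.037, 0, -0.006, 0], [1, -0.008, 0.002, 0.042, 0, -0.006, 0], [1, -0.008, 0.002, 0.043, 0, -0.006, 0]]}}

```text
clock: 24.15
eef_pos: [0.4453, 0.2022, 0.0555]
ee_rot: [0.064, 0.998, -0.0, 0.001]
contact_force: [-6.5, 1.7, 4.4]
finger_gap: -0.0003
gripper_force: 3.5
```

Run:
```python
from go import *
st(); plan(tipb(1,up=.085)); plan(tipb(1,up=.02),tipb(1,up=.003),base=tipb(1,up=.085))
```

```text
t 24.15 [0.4453 0.2022 0.0555] yaw 3.0128 z [ 0.002 -0.001 -1.   ] F [-6.5  1.7  4.4] gap -0.0003
(0.5178, 0.1911, np.float64(0.1409), 3.012592653589793, -0.2, 0.018) [-0.1749, -0.0042, -0.2572] [-0.0003, -0.1261, 0.0002] rows>= 3
(0.5178, 0.1911, np.float64(0.0759), 3.012592653589793, -0.2, 0.018) [0.0323, 0.0, 0.1593] [0.0, 0.0, 0.0] rows>= 2
(0.5178, 0.1911, np.float64(0.0589), 3.012592653589793, -0.2, 0.018) [0.0407, 0.0, 0.2009] [0.0, 0.0, 0.0] rows>= 2
```

Call:
{"name": "step_arm", "arguments": {"deltas": [[1, 0, 0, 0.003, 0, 0, 0], [1, 0, 0, 0.006, 0, 0, 0], [1, 0, 0, 0.008, 0, 0, 0], [1, 0, 0, 0.008, 0, 0, 0]]}}

```text
clock: 24.55
eef_pos: [0.4453, 0.2022, 0.0532]
ee_rot: [0.064, 0.998, -0.0, 0.001]
contact_force: [-12.6, -1.0, 27.6]
finger_gap: 0.0001
gripper_force: 15.3
```

Call:
{"name": "step_arm", "arguments": {"deltas": [[1, 0, 0, -0.1, 0, 0, 0], [1, 0, 0, -0.263, 0, 0, 0], [0.22, 0, 0, -0.263, 0, 0, 0], [0.22, -0.175, -0.004, -0.263, 0, -0.126, 0], [0.22, -0.175, -0.004, -0.263, 0, -0.126, 0], [0.22, -0.175, -0.004, -0.263, 0, -0.126, 0], [0.22, -0.175, -0.004, -0.263, 0, -0.126, 0], [0.22, -0.175, -0.004, -0.263, 0, -0.126, 0]]}}

```text
clock: 25.35
eef_pos: [0.5141, 0.1916, 0.1575]
ee_rot: [0.064, 0.993, -0.007, 0.099]
contact_force: [0.5, 0.4, 0.3]
finger_gap: 0.0664
gripper_force: 0.0
```

Run:
```python
from go import *
st(); plan(tipb(1,up=.02),tipb(1,up=.003))
im,d=viewer.read_camera("top"); P=cloud("top",d); hsv=cv2.cvtColor(im,cv2.COLOR_BGR2HSV)
ce=np.array([*rk(1,-.0076),.045]); fit("top",P,im,ce,.03)
im,d=viewer.read_camera("side"); P=cloud("side",d); fit("side",P,im,ce,.03)
```

```text
t 25.35 [0.5141 0.1916 0.1575] yaw 3.0127 z [ 0.196 -0.026 -0.98 ] F [0.5 0.4 0.3] gap 0.0664
(0.5178, 0.1911, np.float64(0.0759), 3.012592653589793, -0.2, 0.018) [0.0312, -0.0001, 0.1569] [-0.0002, -0.0007, 0.0001] rows>= 2
(0.5178, 0.1911, np.float64(0.0589), 3.012592653589793, -0.2, 0.018) [0.0396, -0.0001, 0.1986] [-0.0002, -0.0007, 0.0001] rows>= 2
top N 0 slope [0. 0.] z at ctr 0.0
side N 897 slope [ 0.478 -0.057] z at ctr 0.0449
  dot 23 [304.  278.8] [0.4413 0.2013 0.0268]
```

Call:
{"name": "step_arm", "arguments": {"deltas": [[0.22, 0.02, 0, 0.1, 0, 0, 0], [0.22, 0.031, 0, 0.157, 0, 0, 0], [0.22, 0.036, 0, 0.18, 0, 0, 0], [0.22, 0.04, 0, 0.199, 0, 0, 0], [0.22, 0.04, 0, 0.199, 0, 0, 0], [1, 0.04, 0, 0.199, 0, 0, 0], [1, 0.04, 0, 0.199, 0, 0, 0], [1, 0.04, 0, 0.199, 0, 0, 0], [1, 0.04, 0, 0.199, 0, 0, 0]]}}

```text
clock: 26.35
eef_pos: [0.5155, 0.1916, 0.0771]
ee_rot: [0.064, 0.993, -0.006, 0.1]
contact_force: [1.6, -0.2, 4.0]
finger_gap: 0.0551
gripper_force: 63.5
```

Call:
{"name": "step_arm", "arguments": {"deltas": [[1, 0, 0, -0.05, 0, 0, 0], [1, 0, 0, -0.1, 0, 0, 0], [1, 0, 0, -0.15, 0, 0, 0], [1, 0, 0, -0.3, 0, 0, 0], [1, 0, 0, -0.3, 0, 0, 0]]}}

```text
clock: 26.85
eef_pos: [0.4917, 0.1955, 0.1981]
ee_rot: [0.064, 0.993, -0.005, 0.102]
contact_force: [0.3, -0.9, -1.1]
finger_gap: 0.0555
gripper_force: 64.0
```

Run:
```python
from go import *
st(); plan((.52,0,.19,Yb,0,0)); plan(bay(1,.1,t=-.26,off=.033),base=(.52,0,.19,Yb,0,0)); look()
```

```text
t 26.85 [0.4917 0.1955 0.1981] yaw 3.0124 z [ 0.201 -0.024 -0.979] F [ 0.3 -0.9 -1.1] gap 0.0555
(0.52, 0, 0.19, 3.012592653589793, 0, 0) [-0.1262, -0.4756, 0.0456] [0.0017, 0.13, 0.0] rows>= 4
(np.float64(0.5340383923817917), np.float64(-0.19655299333785892), 0.1, 3.267592653589793, 0.26, 0.018) [-0.1092, -0.4799, 0.1815] [0.0211, 0.1646, -0.1614] rows>= 5
dome 212 [0.6635 0.2031]
dome 209 [ 0.654  -0.0121]
```

Call:
{"name": "step_arm", "arguments": {"deltas": [[1, -0.126, -0.476, 0.046, 0.002, 0.13, 0], [1, -0.126, -0.476, 0.046, 0.002, 0.13, 0], [1, -0.126, -0.476, 0.046, 0.002, 0.13, 0], [1, -0.126, -0.476, 0.046, 0.002, 0.13, 0], [1, -0.126, -0.476, 0.046, 0.002, 0.13, 0], [1, -0.126, -0.476, 0.046, 0.002, 0.13, 0]]}}

```text
clock: 27.5
eef_pos: [0.5193, -0.0049, 0.1848]
ee_rot: [0.067, 0.998, -0.002, -0.003]
contact_force: [-0.5, 1.0, -0.5]
finger_gap: 0.0557
gripper_force: 64.0
```

Call:
{"name": "step_arm", "arguments": {"deltas": [[1, -0.109, -0.48, 0.1, 0.021, 0.165, -0.161], [1, -0.109, -0.48, 0.1, 0.021, 0.165, -0.161], [1, -0.109, -0.48, 0.1, 0.021, 0.165, -0.161], [1, -0.109, -0.48, 0.1, 0.021, 0.165, -0.161], [1, -0.109, -0.48, 0.18, 0.021, 0.165, -0.161], [1, -0.109, -0.48, 0.18, 0.021, 0.165, -0.161], [1, -0.109, -0.48, 0.18, 0.021, 0.165, -0.161]]}}

```text
clock: 28.2
eef_pos: [0.5376, -0.1957, 0.1143]
ee_rot: [-0.063, 0.989, -0.009, -0.132]
contact_force: [-0.8, -0.2, -0.7]
finger_gap: 0.0554
gripper_force: 64.1
```

Run:
```python
from go import *
st(); plan(*[bay(1,z,t=-.26,off=.033) for z in (.1,.04,.02,.0155)])
for n in("top","side"):
    im,d=viewer.read_camera(n); fit(n,cloud(n,d),im,(*BAY[1],.1),.03)
s=monitor.observe(); print("dot wanted rel. to grasp pt", (s["eef_pos"]+.018*R.from_quat(s["ee_rot"]).as_matrix()[:,2]).round(4), "bay dot", np.array(BAY[1])-.044*np.array([np.cos(M),np.sin(M)])+[.0013,0])
```

```text
t 28.2 [ 0.5376 -0.1957  0.1143] yaw -3.0154 z [-0.261 -0.034 -0.965] F [-0.8 -0.2 -0.7] gap 0.0554
(np.float64(0.5340383923817917), np.float64(-0.19655299333785892), 0.1, 3.267592653589793, 0.26, 0.018) [-0.0003, -0.001, -0.0082] [-0.0007, -0.0039, 0.0001] rows>= 1
(np.float64(0.5340383923817917), np.float64(-0.19655299333785892), 0.04, 3.267592653589793, 0.26, 0.018) [-0.0398, -0.0009, 0.1365] [-0.0007, -0.0039, 0.0001] rows>= 2
(np.float64(0.5340383923817917), np.float64(-0.19655299333785892), 0.02, 3.267592653589793, 0.26, 0.018) [-0.0529, -0.0008, 0.1847] [-0.0007, -0.0039, 0.0001] rows>= 2
(np.float64(0.5340383923817917), np.float64(-0.19655299333785892), 0.0155, 3.267592653589793, 0.26, 0.018) [-0.0559, -0.0008, 0.1956] [-0.0007, -0.0039, 0.0001] rows>= 2
top N 858 slope [-0.008  0.014] z at ctr 0.0982
  dot 20 [427.2 257.2] [ 0.4533 -0.2068  0.0985]
side N 324 slope [-0.007 -0.004] z at ctr 0.0964
  dot 10 [386.7 176.8] [ 0.4521 -0.2097  0.0968]
dot wanted rel. to grasp pt [ 0.5337 -0.1966  0.0982] bay dot [ 0.45894881 -0.20622934]
```

Run:
```python
from go import *
plan(*[bay(1,z,t=-.255,off=.0385) for z in (.06,.03,.017,.014)])
```

```text
(np.float64(0.5394947911120903), np.float64(-0.19586182556083542), 0.06, 3.267592653589793, 0.255, 0.018) [-0.0386, 0.0, 0.0885] [-0.0016, -0.0056, 0.0002] rows>= 1
(np.float64(0.5394947911120903), np.float64(-0.19586182556083542), 0.03, 3.267592653589793, 0.255, 0.018) [-0.0582, 0.0002, 0.1609] [-0.0016, -0.0056, 0.0002] rows>= 2
(np.float64(0.5394947911120903), np.float64(-0.19586182556083542), 0.017, 3.267592653589793, 0.255, 0.018) [-0.0666, 0.0003, 0.1923] [-0.0016, -0.0056, 0.0002] rows>= 2
(np.float64(0.5394947911120903), np.float64(-0.19586182556083542), 0.014, 3.267592653589793, 0.255, 0.018) [-0.0686, 0.0003, 0.1995] [-0.0016, -0.0056, 0.0002] rows>= 2
```

Call:
{"name": "step_arm", "arguments": {"deltas": [[1, -0.039, 0, 0.088, 0, -0.004, 0], [1, -0.058, 0, 0.16, 0, -0.004, 0], [1, -0.065, 0, 0.185, 0, -0.004, 0], [1, -0.067, 0, 0.193, 0, -0.004, 0], [1, -0.067, 0, 0.193, 0, -0.004, 0]]}}

```text
clock: 28.8
eef_pos: [0.5438, -0.1966, 0.0341]
ee_rot: [-0.062, 0.99, -0.009, -0.128]
contact_force: [0.4, 0.0, -0.2]
finger_gap: 0.055
gripper_force: 64.1
```

Call:
{"name": "step_arm", "arguments": {"deltas": [[1, -0.001, 0, 0.004, 0, 0, 0], [1, -0.001, 0, 0.004, 0, 0, 0]]}}

```text
clock: 29.0
eef_pos: [0.5437, -0.1969, 0.0324]
ee_rot: [-0.062, 0.99, -0.009, -0.128]
contact_force: [0.2, -0.6, -1.3]
finger_gap: 0.055
gripper_force: 64.1
```

Run:
```python
from go import *
st(); 
im,d=viewer.read_camera("top"); fit("top",cloud("top",d),im,(*BAY[1],.015),.02)
```

```text
t 29.0 [ 0.5437 -0.1969  0.0324] yaw -3.0175 z [-0.252 -0.034 -0.967] F [ 0.2 -0.6 -1.3] gap 0.055
top N 747 slope [0.006 0.019] z at ctr 0.0159
  dot 18 [421.9 256.4] [ 0.4596 -0.2083  0.0155]
```

Call:
{"name": "step_arm", "arguments": {"deltas": [[1, -0.002, 0.004, 0.003, 0, 0, 0], [1, -0.003, 0.004, 0.006, 0, 0, 0], [1, -0.003, 0.004, 0.006, 0, 0, 0]]}}

```text
clock: 29.35
eef_pos: [0.5437, -0.1955, 0.0304]
ee_rot: [-0.061, 0.99, -0.01, -0.129]
contact_force: [-5.0, -0.2, 25.2]
finger_gap: 0.0555
gripper_force: 67.2
```

Call:
{"name": "step_arm", "arguments": {"deltas": [[1, 0, 0, -0.003, 0, 0, 0], [0.2, 0, 0, -0.003, 0, 0, 0], [0.2, 0, 0, -0.003, 0, 0, 0], [0.2, 0, 0, -0.003, 0, 0, 0], [0.2, 0, 0, -0.003, 0, 0, 0], [0.2, 0, 0, -0.06, 0, 0, 0], [0.2, 0, 0, -0.15, 0, 0, 0], [0.2, 0, 0, -0.32, 0, 0, 0], [0.2, 0, 0, -0.32, 0, 0, 0], [0.2, 0, 0, -0.32, 0, 0, 0]]}}

```text
clock: 30.35
eef_pos: [0.5777, -0.1908, 0.1552]
ee_rot: [-0.062, 0.99, -0.01, -0.126]
contact_force: [0.2, 0.6, -0.9]
finger_gap: 0.0683
gripper_force: 0.0
```

Run:
```python
from go import *
st(); X=(.654,-.0120); plan(cam(X,.13)); plan(cam(X,.031),base=cam(X,.13)); look()
```

```text
t 30.35 [ 0.5777 -0.1908  0.1552] yaw -3.0175 z [-0.249 -0.035 -0.968] F [ 0.2  0.6 -0.9] gap 0.0683
(0.654, -0.012, 0.13, 3.267592653589793, 0, 0.006) [-0.2488, 0.4199, -0.0166] [-0.0022, -0.1619, -0.0009] rows>= 4
(0.654, -0.012, 0.031, 3.267592653589793, 0, 0.006) [0.0, 0.0, 0.2475] [0.0, 0.0, 0.0] rows>= 2
dome 211 [0.6636 0.2031]
dome 206 [ 0.6539 -0.0121]
```

Call:
{"name": "step_arm", "arguments": {"deltas": [[0, -0.249, 0.42, -0.017, -0.002, -0.162, 0], [0, -0.249, 0.42, -0.017, -0.002, -0.162, 0], [0, -0.249, 0.42, -0.017, -0.002, -0.162, 0], [0, -0.249, 0.42, -0.017, -0.002, -0.162, 0], [0, -0.249, 0.42, -0.017, -0.002, -0.162, 0], [0, -0.249, 0.42, -0.017, -0.002, -0.162, 0], [0, -0.249, 0.42, -0.017, -0.002, -0.162, 0], [0, -0.249, 0.42, -0.017, -0.002, -0.162, 0]]}}

```text
clock: 31.2
eef_pos: [0.6519, -0.0135, 0.1328]
ee_rot: [-0.061, 0.998, 0.0, -0.003]
contact_force: [-0.9, 0.4, 0.6]
finger_gap: 0.0857
gripper_force: 0.0
```

Run:
```python
from go import *
st(); X=(.654,-.0120); plan(cam(X,.031))
try: flat(1)
except Exception as e: print(e)
```

```text
t 31.2 [ 0.6519 -0.0135  0.1328] yaw -3.0189 z [-0.005 -0.    -1.   ] F [-0.9  0.4  0.6] gap 0.0857
(0.654, -0.012, 0.031, 3.267592653589793, 0, 0.006) [-0.007, 0.0029, 0.2395] [0.0003, -0.0033, -0.0021] rows>= 2
dome 212 [0.6635 0.2033]
top N 0 slope [0. 0.] z at ctr 0.0
attempt to get argmax of an empty sequence
```

Call:
{"name": "step_arm", "arguments": {"deltas": [[0, -0.006, 0.003, 0.1, 0, 0, -0.002], [0, -0.006, 0.003, 0.2, 0, 0, -0.002], [0, -0.006, 0.003, 0.239, 0, 0, -0.002], [0, -0.006, 0.003, 0.239, 0, 0, -0.002], [1, -0.006, 0.003, 0.239, 0, 0, -0.002], [1, -0.006, 0.003, 0.239, 0, 0, -0.002], [1, -0.006, 0.003, 0.239, 0, 0, -0.002], [1, -0.006, 0.003, 0.239, 0, 0, -0.002], [1, -0.006, 0.003, 0.239, 0, 0, -0.002], [1, -0.006, 0.003, 0.239, 0, 0, -0.002]]}}

```text
clock: 32.25
eef_pos: [0.6552, -0.0107, 0.04]
ee_rot: [-0.064, 0.998, 0.0, -0.001]
contact_force: [-2.7, -1.8, 11.7]
finger_gap: 0.0537
gripper_force: 61.1
```

Call:
{"name": "step_arm", "arguments": {"deltas": [[1, 0, 0, -0.1, 0, 0, 0], [1, 0, 0, -0.2, 0, 0, 0], [1, 0.38, 0.28, -0.4, 0, 0, 0], [1, 0.38, 0.28, -0.4, 0, 0, 0], [1, 0.38, 0.28, -0.4, 0, 0, 0], [1, 0.38, 0.28, -0.4, 0, 0, 0], [1, 0.38, 0.28, -0.4, 0, 0, 0]]}}

```text
clock: 32.95
eef_pos: [0.4869, 0.0839, 0.2016]
ee_rot: [-0.066, 0.998, 0.0, -0.001]
contact_force: [1.0, -0.2, -3.2]
finger_gap: 0.0541
gripper_force: 65.3
```

Run:
```python
from go import *
st()
try: flat(1)
except Exception as e: print(e)
im,P,h=look(); a=cv2.resize(im[195:280,355:480],None,fx=4,fy=4,interpolation=cv2.INTER_CUBIC); cv2.imwrite("pics/p8.png",a)
```

```text
t 32.95 [0.4869 0.0839 0.2016] yaw -3.0098 z [-0.001  0.    -1.   ] F [ 1.  -0.2 -3.2] gap 0.0541
dome 216 [0.6637 0.203 ]
top N 826 slope [-0.008  0.015] z at ctr 0.0139
  dot 21 [421. 256.] [ 0.4608 -0.2063  0.0142]
plate ctr [ 0.50317518 -0.19972374] mean [ 0.50611649 -0.19907442] ((0.10331284999847412, 0.055226054042577744), 8.137768745422363) bay (0.5013, -0.2007)
dome 210 [0.6633 0.2031]
```

View pics/p8.png

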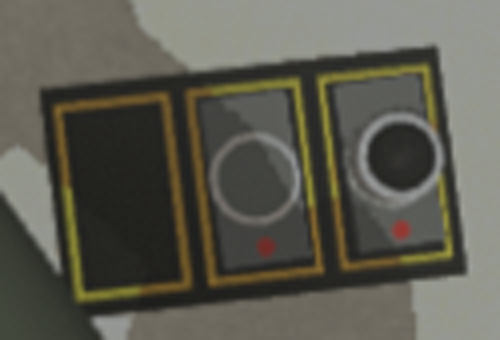

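The first set looks well centred: the dome offset from the ring, (402,156) against (389,162), matches parallax. The second plate's ring is at crop (255,177), picture (418.8,239.3), inside the middle outline.

Run:
```python
from go import *
print(ring((355+255/4,195+177/4)))
X=(.5035,-.2006); plan(cam(X,.13)); X=(ring((355+255/4,195+177/4))+[.5032,-.2008])/2+[.001,0]; print(X); plan(cam(X,.13))
```

```text
[ 0.5022 -0.2004]
(0.5035, -0.2006, 0.13, 3.267592653589793, 0, 0.006) [0.0568, -0.7046, 0.1604] [0.0002, -0.0007, 0.002] rows>= 6
[ 0.5037 -0.2006]
(np.float64(0.5036999999999999), np.float64(-0.2006), 0.13, 3.267592653589793, 0, 0.006) [0.0563, -0.7047, 0.1604] [0.0002, -0.0007, 0.002] rows>= 6
```

Call:
{"name": "step_arm", "arguments": {"deltas": [[1, 0.056, -0.705, 0.05, 0, 0, 0.002], [1, 0.056, -0.705, 0.05, 0, 0, 0.002], [1, 0.056, -0.705, 0.05, 0, 0, 0.002], [1, 0.056, -0.705, 0.05, 0, 0, 0.002], [1, 0.056, -0.705, 0.05, 0, 0, 0.002], [1, 0.056, -0.705, 0.05, 0, 0, 0.002], [1, 0.056, -0.705, 0.16, 0, 0, 0.002], [1, 0.056, -0.705, 0.16, 0, 0, 0.002], [1, 0.056, -0.705, 0.16, 0, 0, 0.002], [1, 0.056, -0.705, 0.16, 0, 0, 0.002]]}}

```text
clock: 34.05
eef_pos: [0.5041, -0.2011, 0.1355]
ee_rot: [-0.063, 0.998, 0.0, -0.001]
contact_force: [0.5, -0.7, -1.9]
finger_gap: 0.0539
gripper_force: 65.0
```

Run:
```python
from go import *
st(); X=(.5037,-.2006); plan(cam(X,.07),cam(X,.050),cam(X,.048))
```

```text
t 34.05 [ 0.5041 -0.2011  0.1355] yaw -3.0165 z [-0.003  0.    -1.   ] F [ 0.5 -0.7 -1.9] gap 0.0539
(0.5037, -0.2006, 0.07, 3.267592653589793, 0, 0.006) [0.0004, 0.0013, 0.1487] [0.0002, -0.0019, -0.0006] rows>= 2
(0.5037, -0.2006, 0.05, 3.267592653589793, 0, 0.006) [0.0002, 0.0013, 0.1987] [0.0002, -0.0019, -0.0006] rows>= 2
(0.5037, -0.2006, 0.048, 3.267592653589793, 0, 0.006) [0.0002, 0.0012, 0.2037] [0.0002, -0.0019, -0.0006] rows>= 2
```

Call:
{"name": "step_arm", "arguments": {"deltas": [[1, 0, 0.001, 0.1, 0, -0.002, 0], [1, 0, 0.001, 0.16, 0, -0.002, 0], [1, 0, 0.001, 0.19, 0, -0.002, 0], [1, 0, 0.001, 0.199, 0, -0.002, 0], [1, 0, 0.001, 0.202, 0, -0.002, 0], [1, 0, 0.001, 0.202, 0, -0.002, 0]]}}

```text
clock: 34.65
eef_pos: [0.5035, -0.201, 0.0545]
ee_rot: [-0.062, 0.998, 0.0, 0.0]
contact_force: [-0.5, -0.5, -0.9]
finger_gap: 0.0538
gripper_force: 65.3
```

Call:
{"name": "step_arm", "arguments": {"deltas": [[1, 0, 0, 0.002, 0, 0, 0], [1, 0, 0, 0.002, 0, 0, 0]]}}

```text
clock: 34.85
eef_pos: [0.5035, -0.2011, 0.054]
ee_rot: [-0.062, 0.998, -0.0, 0.0]
contact_force: [-2.7, 1.7, 11.9]
finger_gap: 0.054
gripper_force: 66.9
```

Call:
{"name": "step_arm", "arguments": {"deltas": [[0.2, 0, 0, 0, 0, 0, 0], [0.2, 0, 0, 0, 0, 0, 0], [0.2, 0, 0, 0, 0, 0, 0], [0.2, 0, 0, 0, 0, 0, 0], [0.2, 0, 0, -0.06, 0, 0, 0], [0.2, 0, 0, -0.2, 0, 0, 0], [0.2, 0, 0, -0.4, 0, 0, 0], [0.2, 0, 0, -0.4, 0, 0, 0], [0.2, 0, 0, -0.4, 0, 0, 0]]}}

```text
clock: 35.75
eef_pos: [0.5048, -0.2016, 0.2173]
ee_rot: [-0.062, 0.998, -0.001, 0.003]
contact_force: [1.2, -0.1, -1.2]
finger_gap: 0.0682
gripper_force: 0.0
```

Run:
```python
from go import *
st(); plan((.46,0.1,.2,Yb)); plan(press(0,.09),press(0,.074),base=(.46,.1,.2,Yb))
```

```text
t 35.75 [ 0.5048 -0.2016  0.2173] yaw -3.0175 z [ 0.005 -0.002 -1.   ] F [ 1.2 -0.1 -1.2] gap 0.0682
(0.46, 0.1, 0.2, 3.012592653589793) [0.0181, 0.7621, 0.0413] [-0.0012, 0.0034, 0.1611] rows>= 7
(np.float64(0.45451544839725516), np.float64(0.27543212580370874), 0.09, 3.012592653589793, 0, 0) [0.07, 0.4332, 0.275] [0.0, 0.0, 0.0] rows>= 5
(np.float64(0.45451544839725516), np.float64(0.27543212580370874), 0.074, 3.012592653589793, 0, 0) [0.07, 0.4332, 0.315] [0.0, 0.0, 0.0] rows>= 5
```

Call:
{"name": "step_arm", "arguments": {"deltas": [[1, 0.018, 0.762, 0.041, 0, 0.003, 0.161], [1, 0.018, 0.762, 0.041, 0, 0.003, 0.161], [1, 0.018, 0.762, 0.041, 0, 0.003, 0.161], [1, 0.018, 0.762, 0.041, 0, 0.003, 0.161], [1, 0.018, 0.762, 0.041, 0, 0.003, 0.161], [1, 0.018, 0.762, 0.041, 0, 0.003, 0.161], [1, 0.018, 0.762, 0.041, 0, 0.003, 0.161], [1, 0.018, 0.762, 0.041, 0, 0.003, 0.161], [1, 0.018, 0.762, 0.041, 0, 0.003, 0.161]]}}

```text
clock: 36.65
eef_pos: [0.4581, 0.0996, 0.1962]
ee_rot: [0.065, 0.998, -0.0, -0.003]
contact_force: [-0.0, -0.4, -0.2]
finger_gap: -0.0
gripper_force: 0.0
```

Call:
{"name": "step_arm", "arguments": {"deltas": [[1, 0.07, 0.433, 0, 0, 0, 0], [1, 0.07, 0.433, 0, 0, 0, 0], [1, 0.07, 0.433, 0, 0, 0, 0], [1, 0.07, 0.433, 0.1, 0, 0, 0], [1, 0.07, 0.433, 0.2, 0, 0, 0], [1, 0.07, 0.433, 0.275, 0, 0, 0], [1, 0.07, 0.433, 0.3, 0, 0, 0], [1, 0.07, 0.433, 0.3, 0, 0, 0]]}}

```text
clock: 37.45
eef_pos: [0.4519, 0.2746, 0.0759]
ee_rot: [0.065, 0.998, -0.001, -0.004]
contact_force: [0.3, 0.9, 0.8]
finger_gap: -0.0002
gripper_force: 0.0
```

Run:
```python
from go import *
st(); plan(press(0,.066),press(0,.056),press(0,.0525)); look()
```

```text
t 37.45 [0.4519 0.2746 0.0759] yaw 3.0115 z [-0.007 -0.001 -1.   ] F [0.3 0.9 0.8] gap -0.0002
(np.float64(0.45451544839725516), np.float64(0.27543212580370874), 0.066, 3.012592653589793, 0, 0) [-0.0064, 0.0028, 0.0247] [-0.001, -0.0047, -0.0007] rows>= 1
(np.float64(0.45451544839725516), np.float64(0.27543212580370874), 0.056, 3.012592653589793, 0, 0) [-0.0066, 0.0029, 0.0497] [-0.001, -0.0047, -0.0007] rows>= 1
(np.float64(0.45451544839725516), np.float64(0.27543212580370874), 0.0525, 3.012592653589793, 0, 0) [-0.0067, 0.0029, 0.0584] [-0.001, -0.0047, -0.0007] rows>= 1
dome 214 [0.6635 0.2031]
```

Call:
{"name": "step_arm", "arguments": {"deltas": [[1, -0.007, 0.002, 0.02, 0, -0.005, 0], [1, -0.007, 0.002, 0.032, 0, -0.005, 0], [1, -0.007, 0.002, 0.042, 0, -0.005, 0], [1, -0.007, 0.002, 0.05, 0, -0.005, 0], [1, -0.007, 0.002, 0.055, 0, -0.005, 0], [1, -0.007, 0.002, 0.058, 0, -0.005, 0], [1, -0.007, 0.002, 0.058, 0, -0.005, 0]]}}

```text
clock: 38.2
eef_pos: [0.4538, 0.2768, 0.0536]
ee_rot: [0.064, 0.998, -0.0, 0.001]
contact_force: [-4.1, 1.2, 2.3]
finger_gap: 0.0002
gripper_force: 2.4
```

Call:
{"name": "step_arm", "arguments": {"deltas": [[1, 0, 0, 0.003, 0, 0, 0], [1, 0, 0, 0.003, 0, 0, 0]]}}

```text
clock: 38.4
eef_pos: [0.4539, 0.2769, 0.053]
ee_rot: [0.064, 0.998, -0.0, 0.001]
contact_force: [-10.6, -1.4, 18.7]
finger_gap: -0.0001
gripper_force: 10.3
```

Run:
```python
from go import *
st(); plan(tipb(0,up=.085)); plan(tipb(0,up=.02),tipb(0,up=.003),base=tipb(0,up=.085))
```

```text
t 38.4 [0.4539 0.2769 0.053 ] yaw 3.0137 z [ 0.002 -0.    -1.   ] F [-10.6  -1.4  18.7] gap -0.0001
(0.527, 0.266, np.float64(0.1409), 3.012592653589793, -0.2, 0.018) [-0.1763, -0.0036, -0.2636] [0.0001, -0.1262, 0.0007] rows>= 3
(0.527, 0.266, np.float64(0.0759), 3.012592653589793, -0.2, 0.018) [0.0323, 0.0, 0.1593] [0.0, 0.0, 0.0] rows>= 2
(0.527, 0.266, np.float64(0.0589), 3.012592653589793, -0.2, 0.018) [0.0407, 0.0, 0.2009] [0.0, 0.0, 0.0] rows>= 2
```

Stop reached, same as before. I lift, tilt and approach.

Call:
{"name": "step_arm", "arguments": {"deltas": [[1, 0, 0, -0.1, 0, 0, 0], [1, 0, 0, -0.264, 0, 0, 0], [0.22, 0, 0, -0.264, 0, 0, 0], [0.22, -0.176, -0.004, -0.264, 0, -0.126, 0], [0.22, -0.176, -0.004, -0.264, 0, -0.126, 0], [0.22, -0.176, -0.004, -0.264, 0, -0.126, 0], [0.22, -0.176, -0.004, -0.264, 0, -0.126, 0], [0.22, -0.176, -0.004, -0.264, 0, -0.126, 0]]}}

```text
clock: 39.2
eef_pos: [0.5231, 0.2661, 0.1579]
ee_rot: [0.064, 0.993, -0.006, 0.099]
contact_force: [-0.6, 0.8, 0.3]
finger_gap: 0.0667
gripper_force: 0.0
```

Run:
```python
from go import *
st(); plan(tipb(0,up=.02,dx=-.001),tipb(0,up=.002,dx=-.001))
im,d=viewer.read_camera("side"); P=cloud("side",d); fit("side",P,im,np.array([*rk(0,-.0076),.045]),.03)
```

```text
t 39.2 [0.5231 0.2661 0.1579] yaw 3.0134 z [ 0.195 -0.025 -0.98 ] F [-0.6  0.8  0.3] gap 0.0667
(0.529, 0.2658, np.float64(0.0759), 3.012592653589793, -0.2, 0.018) [0.026, 0.001, 0.1588] [0.0001, -0.0011, 0.0005] rows>= 2
(0.529, 0.2658, np.float64(0.0579), 3.012592653589793, -0.2, 0.018) [0.0349, 0.001, 0.2029] [0.0001, -0.0011, 0.0005] rows>= 2
side N 1037 slope [ 0.477 -0.055] z at ctr 0.0449
  dot 26 [279.9 296.4] [0.4509 0.2757 0.027 ]
```

Call:
{"name": "step_arm", "arguments": {"deltas": [[0.22, 0.015, 0.001, 0.1, 0, 0, 0], [0.22, 0.026, 0.001, 0.158, 0, 0, 0], [0.22, 0.03, 0.001, 0.18, 0, 0, 0], [0.22, 0.035, 0.001, 0.202, 0, 0, 0], [0.22, 0.035, 0.001, 0.202, 0, 0, 0], [1, 0.035, 0.001, 0.202, 0, 0, 0], [1, 0.035, 0.001, 0.202, 0, 0, 0], [1, 0.035, 0.001, 0.202, 0, 0, 0], [1, 0.035, 0.001, 0.202, 0, 0, 0]]}}

```text
clock: 40.15
eef_pos: [0.5266, 0.2662, 0.0767]
ee_rot: [0.064, 0.993, -0.006, 0.1]
contact_force: [0.6, 1.1, 4.0]
finger_gap: 0.0558
gripper_force: 63.5
```

Call:
{"name": "step_arm", "arguments": {"deltas": [[1, 0, 0, -0.05, 0, 0, 0], [1, 0, 0, -0.1, 0, 0, 0], [1, 0, 0, -0.15, 0, 0, 0], [1, 0, 0, -0.3, 0, 0, 0], [1, 0, 0, -0.3, 0, 0, 0]]}}

```text
clock: 40.65
eef_pos: [0.503, 0.2703, 0.198]
ee_rot: [0.064, 0.993, -0.005, 0.101]
contact_force: [0.7, 0.8, -0.9]
finger_gap: 0.0558
gripper_force: 64.2
```

Run:
```python
from go import *
st(); plan((.50,0.07,.19,Yb,0,0)); plan(bay(0,.12,t=-.255,off=.036),bay(0,.1,t=-.255,off=.036),base=(.50,.07,.19,Yb,0,0)); look()
```

```text
t 40.65 [0.503  0.2703 0.198 ] yaw 3.0131 z [ 0.201 -0.022 -0.979] F [ 0.7  0.8 -0.9] gap 0.0558
(0.5, 0.07, 0.19, 3.012592653589793, 0, 0) [-0.0515, -0.4978, 0.0292] [0.0024, 0.1295, 0.0005] rows>= 5
(np.float64(0.5262146098710455), np.float64(-0.11087599273220974), 0.12, 3.267592653589793, 0.255, 0.018) [-0.1341, -0.4371, 0.1315] [0.0207, 0.1615, -0.1615] rows>= 4
(np.float64(0.5262146098710455), np.float64(-0.11087599273220974), 0.1, 3.267592653589793, 0.255, 0.018) [-0.1341, -0.4371, 0.1815] [0.0207, 0.1615, -0.1615] rows>= 4
dome 214 [0.6635 0.2031]
```

Call:
{"name": "step_arm", "arguments": {"deltas": [[1, -0.052, -0.498, 0.029, 0.002, 0.13, 0], [1, -0.052, -0.498, 0.029, 0.002, 0.13, 0], [1, -0.052, -0.498, 0.029, 0.002, 0.13, 0], [1, -0.052, -0.498, 0.029, 0.002, 0.13, 0], [1, -0.052, -0.498, 0.029, 0.002, 0.13, 0], [1, -0.052, -0.498, 0.029, 0.002, 0.13, 0]]}}

```text
clock: 41.3
eef_pos: [0.4993, 0.0649, 0.1853]
ee_rot: [0.067, 0.998, -0.002, -0.003]
contact_force: [0.7, 2.2, -0.8]
finger_gap: 0.0558
gripper_force: 64.1
```

Call:
{"name": "step_arm", "arguments": {"deltas": [[1, -0.134, -0.437, 0.1, 0.021, 0.162, -0.162], [1, -0.134, -0.437, 0.1, 0.021, 0.162, -0.162], [1, -0.134, -0.437, 0.1, 0.021, 0.162, -0.162], [1, -0.134, -0.437, 0.1, 0.021, 0.162, -0.162], [1, -0.134, -0.437, 0.18, 0.021, 0.162, -0.162], [1, -0.134, -0.437, 0.18, 0.021, 0.162, -0.162], [1, -0.134, -0.437, 0.18, 0.021, 0.162, -0.162]]}}

```text
clock: 42.0
eef_pos: [0.5298, -0.1103, 0.1145]
ee_rot: [-0.064, 0.989, -0.009, -0.13]
contact_force: [-0.1, 1.3, -0.4]
finger_gap: 0.0557
gripper_force: 64.2
```

Run:
```python
from go import *
st(); plan(*[bay(0,z,t=-.255,off=.036) for z in (.06,.03,.017,.014)])
for n in("top","side"):
    im,d=viewer.read_camera(n); fit(n,cloud(n,d),im,(*BAY[0],.1),.03)
s=monitor.observe(); print((s["eef_pos"]+.018*R.from_quat(s["ee_rot"]).as_matrix()[:,2]).round(4), "bay dot", np.array(BAY[0])-.044*np.array([np.cos(M),np.sin(M)])+[.0013,0])
```

```text
t 42.0 [ 0.5298 -0.1103  0.1145] yaw -3.0131 z [-0.257 -0.034 -0.966] F [-0.1  1.3 -0.4] gap 0.0557
(np.float64(0.5262146098710455), np.float64(-0.11087599273220974), 0.06, 3.267592653589793, 0.255, 0.018) [-0.0262, -0.0003, 0.0889] [-0.0011, -0.0046, 0.0016] rows>= 1
(np.float64(0.5262146098710455), np.float64(-0.11087599273220974), 0.03, 3.267592653589793, 0.255, 0.018) [-0.0456, -0.0002, 0.1614] [-0.0011, -0.0046, 0.0016] rows>= 2
(np.float64(0.5262146098710455), np.float64(-0.11087599273220974), 0.017, 3.267592653589793, 0.255, 0.018) [-0.0541, -0.0001, 0.1927] [-0.0011, -0.0046, 0.0016] rows>= 2
(np.float64(0.5262146098710455), np.float64(-0.11087599273220974), 0.014, 3.267592653589793, 0.255, 0.018) [-0.056, -0.0001, 0.2] [-0.0011, -0.0046, 0.0016] rows>= 2
top N 851 slope [0.    0.003] z at ctr 0.0998
  dot 20 [392.2 260.2] [ 0.4448 -0.1217  0.0998]
side N 411 slope [ 0.002 -0.008] z at ctr 0.0979
  dot 13 [374.7 190. ] [ 0.444  -0.1248  0.0979]
[ 0.526  -0.1111  0.0983] bay dot [ 0.44814881 -0.12092934]
```

Call:
{"name": "step_arm", "arguments": {"deltas": [[1, -0.034, 0.003, 0.087, 0, 0, 0.001], [1, -0.054, 0.003, 0.159, 0, 0, 0.001], [1, -0.061, 0.003, 0.185, 0, 0, 0.001], [1, -0.063, 0.003, 0.194, 0, 0, 0.001], [1, -0.063, 0.003, 0.194, 0, 0, 0.001]]}}

```text
clock: 42.6
eef_pos: [0.5346, -0.11, 0.0341]
ee_rot: [-0.062, 0.99, -0.01, -0.129]
contact_force: [-1.3, 0.3, -1.1]
finger_gap: 0.0556
gripper_force: 64.2
```

Call:
{"name": "step_arm", "arguments": {"deltas": [[1, -0.001, 0.001, 0.004, 0, 0, 0], [1, -0.001, 0.001, 0.004, 0, 0, 0]]}}

```text
clock: 42.8
eef_pos: [0.5345, -0.1099, 0.0325]
ee_rot: [-0.062, 0.99, -0.01, -0.129]
contact_force: [0.2, 0.5, -1.3]
finger_gap: 0.0554
gripper_force: 64.2
```

Run:
```python
from go import *
st(); 
im,d=viewer.read_camera("top"); fit("top",cloud("top",d),im,(*BAY[0],.015),.02)
```

```text
t 42.8 [ 0.5345 -0.1099  0.0325] yaw -3.0168 z [-0.254 -0.035 -0.966] F [ 0.2  0.5 -1.3] gap 0.0554
top N 806 slope [ 0.01  -0.021] z at ctr 0.0175
  dot 21 [388. 260.] [ 0.4492 -0.1213  0.0172]
```

Dot is within 1 mm of the wanted place. I set it down.

Call:
{"name": "step_arm", "arguments": {"deltas": [[1, -0.002, 0, 0.004, 0, 0, 0], [1, -0.003, 0, 0.008, 0, 0, 0], [1, -0.003, 0, 0.009, 0, 0, 0], [1, -0.003, 0, 0.009, 0, 0, 0]]}}

```text
clock: 43.25
eef_pos: [0.5347, -0.1099, 0.0292]
ee_rot: [-0.062, 0.99, -0.01, -0.129]
contact_force: [-2.6, -0.1, 26.6]
finger_gap: 0.0557
gripper_force: 67.2
```

Call:
{"name": "step_arm", "arguments": {"deltas": [[1, 0, 0, -0.003, 0, 0, 0], [0.2, 0, 0, -0.003, 0, 0, 0], [0.2, 0, 0, -0.003, 0, 0, 0], [0.2, 0, 0, -0.003, 0, 0, 0], [0.2, 0, 0, -0.003, 0, 0, 0], [0.2, 0, 0, -0.06, 0, 0, 0], [0.2, 0, 0, -0.15, 0, 0, 0], [0.2, 0, 0, -0.32, 0, 0, 0], [0.2, 0, 0, -0.32, 0, 0, 0], [0.2, 0, 0, -0.32, 0, 0, 0]]}}

```text
clock: 44.25
eef_pos: [0.5687, -0.1053, 0.154]
ee_rot: [-0.062, 0.99, -0.01, -0.128]
contact_force: [-0.9, -0.7, -0.6]
finger_gap: 0.0687
gripper_force: 0.0
```

Run:
```python
from go import *
st(); look(); X=(.6636,.2031); W=(.60,.05,.17,np.pi); plan(W); plan(cam(X,.13,np.pi),cam(X,.031,np.pi),base=W)
```

```text
t 44.25 [ 0.5687 -0.1053  0.154 ] yaw -3.0169 z [-0.251 -0.035 -0.967] F [-0.9 -0.7 -0.6] gap 0.0687
dome 212 [0.6636 0.2032]
(0.6, 0.05, 0.17, 3.141592653589793) [-0.1132, 0.3751, -0.0772] [-0.0123, -0.1646, 0.0793] rows>= 4
(0.6636, 0.2031, 0.13, 3.141592653589793, 0, 0.006) [-0.159, 0.3828, 0.085] [0.0, 0.0, 0.0] rows>= 4
(0.6636, 0.2031, 0.031, 3.141592653589793, 0, 0.006) [-0.159, 0.3828, 0.3325] [0.0, 0.0, 0.0] rows>= 5
```

Call:
{"name": "step_arm", "arguments": {"deltas": [[0, -0.113, 0.375, -0.077, -0.012, -0.165, 0.079], [0, -0.113, 0.375, -0.077, -0.012, -0.165, 0.079], [0, -0.113, 0.375, -0.077, -0.012, -0.165, 0.079], [0, -0.113, 0.375, -0.077, -0.012, -0.165, 0.079], [0, -0.113, 0.375, -0.077, -0.012, -0.165, 0.079], [0, -0.113, 0.375, -0.077, -0.012, -0.165, 0.079], [0, -0.113, 0.375, -0.077, -0.012, -0.165, 0.079]]}}

```text
clock: 45.0
eef_pos: [0.599, 0.0482, 0.1683]
ee_rot: [0.001, 1.0, -0.0, -0.001]
contact_force: [0.3, -1.1, 0.1]
finger_gap: 0.0855
gripper_force: 0.0
```

Call:
{"name": "step_arm", "arguments": {"deltas": [[0, -0.159, 0.383, 0, 0, 0, 0], [0, -0.159, 0.383, 0, 0, 0, 0], [0, -0.159, 0.383, 0, 0, 0, 0], [0, -0.159, 0.383, 0.08, 0, 0, 0], [0, -0.159, 0.383, 0.08, 0, 0, 0], [0, -0.159, 0.383, 0.08, 0, 0, 0], [0, -0.159, 0.383, 0.08, 0, 0, 0]]}}

```text
clock: 45.7
eef_pos: [0.6635, 0.2012, 0.1378]
ee_rot: [0.001, 1.0, -0.0, -0.0]
contact_force: [0.8, 1.3, 0.2]
finger_gap: 0.0854
gripper_force: 0.0
```

Run:
```python
from go import *
st(); X=(.6636,.2031); plan(cam(X,.031,np.pi)); im,P,h=look(); im,d=viewer.read_camera("side")
print([(round(r["confidence"],2),onz("side",r["uv"],.026)[:2].round(3)) for r in models.pinpoint("side","cam0_mid")])
try: flat(0)
except Exception as e: print(e)
```

```text
t 45.7 [0.6635 0.2012 0.1378] yaw 3.1399 z [-0.    -0.001 -1.   ] F [0.8 1.3 0.2] gap 0.0854
(0.6636, 0.2031, 0.031, 3.141592653589793, 0, 0.006) [-0.0005, 0.0049, 0.2521] [-0.0004, -0.0003, -0.0011] rows>= 3
[(0.7, array([0.652, 0.212]))]
top N 737 slope [-0.007  0.01 ] z at ctr 0.0145
  dot 21 [388. 260.] [ 0.4493 -0.1216  0.0147]
plate ctr [ 0.49248902 -0.1152055 ] mean [ 0.4992182  -0.11654432] ((0.10245406627655029, 0.05328415706753731), 8.135431289672852) bay (0.4905, -0.1154)
```

Call:
{"name": "step_arm", "arguments": {"deltas": [[0, 0, 0.004, 0.1, 0, 0, 0], [0, 0, 0.004, 0.2, 0, 0, 0], [0, 0, 0.004, 0.252, 0, 0, 0], [0, 0, 0.004, 0.252, 0, 0, 0], [1, 0, 0.004, 0.252, 0, 0, 0], [1, 0, 0.004, 0.252, 0, 0, 0], [1, 0, 0.004, 0.252, 0, 0, 0], [1, 0, 0.004, 0.252, 0, 0, 0], [1, 0, 0.004, 0.252, 0, 0, 0], [1, 0, 0.004, 0.252, 0, 0, 0]]}}

```text
clock: 46.9
eef_pos: [0.6639, 0.2049, 0.0386]
ee_rot: [-0.0, 1.0, 0.0, 0.001]
contact_force: [-1.6, -1.1, 9.0]
finger_gap: 0.0539
gripper_force: 62.0
```

Call:
{"name": "step_arm", "arguments": {"deltas": [[1, 0, 0, -0.1, 0, 0, 0], [1, 0, 0, -0.2, 0, 0, 0], [1, 0, 0, -0.4, 0, 0, 0], [1, 0, 0, -0.4, 0, 0, 0], [1, 0, 0, -0.4, 0, 0, 0]]}}

```text
clock: 47.4
eef_pos: [0.6649, 0.2055, 0.2026]
ee_rot: [-0.0, 1.0, 0.001, 0.003]
contact_force: [0.7, -0.2, -2.4]
finger_gap: 0.054
gripper_force: 65.3
```

Run:
```python
from go import *
st(); W=(.54,.05,.195,M+np.pi); X=(.493,-.1157); plan(W); plan(cam(X,.13),base=W)
```

```text
t 47.4 [0.6649 0.2055 0.2026] yaw 3.1416 z [ 0.007  0.003 -1.   ] F [ 0.7 -0.2 -2.4] gap 0.054
(0.54, 0.05, 0.195, 3.267592653589793) [0.3124, -0.3888, 0.0159] [0.0014, 0.0044, -0.0802] rows>= 4
(0.493, -0.1157, 0.13, 3.267592653589793, 0, 0.006) [0.1686, -0.3962, 0.1475] [0.0, 0.0, 0.0] rows>= 4
```

Call:
{"name": "step_arm", "arguments": {"deltas": [[1, 0.312, -0.389, 0.016, 0.001, 0.004, -0.08], [1, 0.312, -0.389, 0.016, 0.001, 0.004, -0.08], [1, 0.312, -0.389, 0.016, 0.001, 0.004, -0.08], [1, 0.312, -0.389, 0.016, 0.001, 0.004, -0.08], [1, 0.312, -0.389, 0.016, 0.001, 0.004, -0.08], [1, 0.312, -0.389, 0.016, 0.001, 0.004, -0.08], [1, 0.312, -0.389, 0.016, 0.001, 0.004, -0.08]]}}

```text
clock: 48.1
eef_pos: [0.5387, 0.0498, 0.1902]
ee_rot: [-0.063, 0.998, -0.001, -0.003]
contact_force: [0.3, 0.0, -1.7]
finger_gap: 0.054
gripper_force: 65.4
```

Call:
{"name": "step_arm", "arguments": {"deltas": [[1, 0.169, -0.396, 0, 0, 0, 0], [1, 0.169, -0.396, 0, 0, 0, 0], [1, 0.169, -0.396, 0, 0, 0, 0], [1, 0.169, -0.396, 0, 0, 0, 0], [1, 0.169, -0.396, 0.14, 0, 0, 0], [1, 0.169, -0.396, 0.14, 0, 0, 0], [1, 0.169, -0.396, 0.14, 0, 0, 0]]}}

```text
clock: 48.8
eef_pos: [0.4908, -0.1154, 0.134]
ee_rot: [-0.064, 0.998, -0.0, -0.005]
contact_force: [2.1, -0.3, -2.2]
finger_gap: 0.0542
gripper_force: 65.5
```

Run:
```python
from go import *
st(); X=(.493,-.1157); plan(cam(X,.070),cam(X,.0475),cam(X,.0465))
```

```text
t 48.8 [ 0.4908 -0.1154  0.134 ] yaw -3.0136 z [-0.01  -0.001 -1.   ] F [ 2.1 -0.3 -2.2] gap 0.0542
(0.493, -0.1157, 0.07, 3.267592653589793, 0, 0.006) [-0.0068, -0.0016, 0.1449] [0.0002, -0.0061, 0.0013] rows>= 2
(0.493, -0.1157, 0.0475, 3.267592653589793, 0, 0.006) [-0.0074, -0.0016, 0.2011] [0.0002, -0.0061, 0.0013] rows>= 2
(0.493, -0.1157, 0.0465, 3.267592653589793, 0, 0.006) [-0.0074, -0.0016, 0.2036] [0.0002, -0.0061, 0.0013] rows>= 2
```

Call:
{"name": "step_arm", "arguments": {"deltas": [[1, -0.005, -0.001, 0.1, 0, -0.006, 0], [1, -0.006, -0.001, 0.16, 0, -0.006, 0], [1, -0.006, -0.001, 0.19, 0, -0.006, 0], [1, -0.006, -0.001, 0.198, 0, -0.006, 0], [1, -0.006, -0.001, 0.201, 0, -0.006, 0], [1, -0.006, -0.001, 0.201, 0, -0.006, 0]]}}

```text
clock: 49.4
eef_pos: [0.4933, -0.1169, 0.0554]
ee_rot: [-0.063, 0.998, -0.001, 0.002]
contact_force: [0.4, -0.3, -3.1]
finger_gap: 0.0538
gripper_force: 65.8
```

Call:
{"name": "step_arm", "arguments": {"deltas": [[1, 0, 0, 0.003, 0, 0, 0], [1, 0, 0, 0.003, 0, 0, 0]]}}

```text
clock: 49.6
eef_pos: [0.4928, -0.1171, 0.0536]
ee_rot: [-0.063, 0.998, -0.001, 0.001]
contact_force: [-0.3, 0.5, -3.1]
finger_gap: 0.0536
gripper_force: 65.8
```

Call:
{"name": "step_arm", "arguments": {"deltas": [[1, 0, 0.002, 0.002, 0, 0, 0], [1, 0, 0.002, 0.003, 0, 0, 0], [1, 0, 0.002, 0.003, 0, 0, 0]]}}

```text
clock: 49.9
eef_pos: [0.4927, -0.1163, 0.0526]
ee_rot: [-0.063, 0.998, -0.001, 0.001]
contact_force: [-4.1, -1.4, 12.4]
finger_gap: 0.0539
gripper_force: 67.8
```

Call:
{"name": "step_arm", "arguments": {"deltas": [[0.2, 0, 0, 0, 0, 0, 0], [0.2, 0, 0, 0, 0, 0, 0], [0.2, 0, 0, 0, 0, 0, 0], [0.2, 0, 0, 0, 0, 0, 0], [0.2, 0, 0, -0.06, 0, 0, 0], [0.2, 0, 0, -0.2, 0, 0, 0], [0.2, 0, 0, -0.4, 0, 0, 0], [0.2, 0, 0, -0.4, 0, 0, 0], [0.2, 0, 0, -0.4, 0, 0, 0]]}}

```text
clock: 50.8
eef_pos: [0.4939, -0.1163, 0.2163]
ee_rot: [-0.063, 0.998, -0.002, 0.004]
contact_force: [-0.1, 0.1, -1.3]
finger_gap: 0.0682
gripper_force: 0.0
```

Run:
```python
from go import *
st(); W=press(2,.2,.042); plan(W); plan(press(2,.056,.042),base=W); plan(press(1,.1,.042),base=press(2,.1,.042))
```

```text
t 50.8 [ 0.4939 -0.1163  0.2163] yaw -3.0159 z [ 0.009 -0.003 -1.   ] F [-0.1  0.1 -1.3] gap 0.0682
(np.float64(0.5260510233463056), np.float64(0.11369701432488467), 0.2, 3.012592653589793, 0, 0) [-0.1514, 0.5605, 0.04] [-0.0017, 0.0055, 0.1622] rows>= 5
(np.float64(0.5260510233463056), np.float64(0.11369701432488467), 0.056, 3.012592653589793, 0, 0) [0.0, 0.0, 0.36] [0.0, 0.0, 0.0] rows>= 3
(np.float64(0.5365510233463057), np.float64(0.18869701432488467), 0.1, 3.012592653589793, 0, 0) [-0.0019, 0.1893, 0.0] [0.0, 0.0, 0.0] rows>= 2
```

Call:
{"name": "step_arm", "arguments": {"deltas": [[1, -0.151, 0.56, 0.02, -0.002, 0.005, 0.162], [1, -0.151, 0.56, 0.02, -0.002, 0.005, 0.162], [1, -0.151, 0.56, 0.02, -0.002, 0.005, 0.162], [1, -0.151, 0.56, 0.02, -0.002, 0.005, 0.162], [1, -0.151, 0.56, 0.02, -0.002, 0.005, 0.162], [1, -0.151, 0.56, 0.04, -0.002, 0.005, 0.162], [1, -0.151, 0.56, 0.04, -0.002, 0.005, 0.162], [1, -0.151, 0.56, 0.04, -0.002, 0.005, 0.162]]}}

```text
clock: 51.6
eef_pos: [0.5236, 0.1128, 0.1954]
ee_rot: [0.065, 0.998, 0.001, -0.003]
contact_force: [0.8, -0.5, -0.2]
finger_gap: 0.0002
gripper_force: 0.0
```

Run:
```python
from go import *
st(); im,P,h=look(); plan(press(2,.1,.042),press(2,.057,.042))
a=cv2.resize(im[195:280,355:480],None,fx=4,fy=4,interpolation=cv2.INTER_CUBIC); cv2.imwrite("pics/p9.png",a)
```

```text
t 51.6 [0.5236 0.1128 0.1954] yaw 3.0124 z [-0.007  0.002 -1.   ] F [ 0.8 -0.5 -0.2] gap 0.0002
(np.float64(0.5260510233463056), np.float64(0.11369701432488467), 0.1, 3.012592653589793, 0, 0) [-0.0067, 0.0031, 0.2391] [0.0006, -0.0041, -0.0005] rows>= 2
(np.float64(0.5260510233463056), np.float64(0.11369701432488467), 0.057, 3.012592653589793, 0, 0) [-0.0074, 0.003, 0.3466] [0.0006, -0.0041, -0.0005] rows>= 3
```

View pics/p9.png

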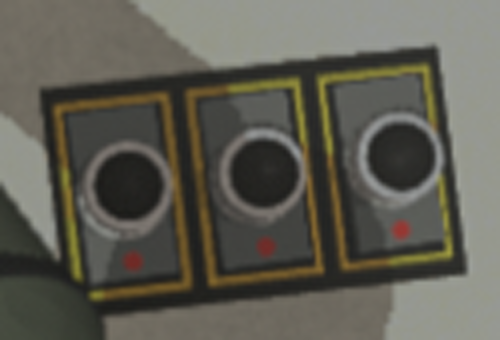

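All three sets stand, with domes at crop (129,185), (264,171) and (401,156), each on its plate inside an outline. Now I flatten the rockers.

Call:
{"name": "step_arm", "arguments": {"deltas": [[1, -0.007, 0.003, 0.12, 0, -0.004, 0], [1, -0.007, 0.003, 0.24, 0, -0.004, 0], [1, -0.007, 0.003, 0.28, 0, -0.004, 0], [1, -0.007, 0.003, 0.31, 0, -0.004, 0], [1, -0.007, 0.003, 0.33, 0, -0.004, 0], [1, -0.007, 0.003, 0.345, 0, -0.004, 0], [1, -0.007, 0.003, 0.345, 0, -0.004, 0]]}}

```text
clock: 52.35
eef_pos: [0.5262, 0.1148, 0.0578]
ee_rot: [0.064, 0.998, 0.001, 0.0]
contact_force: [-1.6, 0.3, 0.2]
finger_gap: -0.0001
gripper_force: 0.0
```

Call:
{"name": "step_arm", "arguments": {"deltas": [[1, 0, 0, 0.004, 0, 0, 0], [1, 0, 0, 0.006, 0, 0, 0], [1, 0, 0, 0.006, 0, 0, 0]]}}

```text
clock: 52.65
eef_pos: [0.5262, 0.1151, 0.0557]
ee_rot: [0.064, 0.998, 0.001, 0.0]
contact_force: [1.4, 0.7, 1.0]
finger_gap: 0.0003
gripper_force: 0.5
```

Call:
{"name": "step_arm", "arguments": {"deltas": [[1, 0, 0, 0.003, 0, 0, 0], [1, 0, 0, 0.005, 0, 0, 0], [1, 0, 0, 0.005, 0, 0, 0]]}}

```text
clock: 52.95
eef_pos: [0.5264, 0.1151, 0.0545]
ee_rot: [0.064, 0.998, 0.001, 0.001]
contact_force: [-4.6, -2.1, 24.7]
finger_gap: 0.0002
gripper_force: 12.6
```

Call:
{"name": "step_arm", "arguments": {"deltas": [[1, 0, 0, -0.15, 0, 0, 0], [1, 0, 0, -0.15, 0, 0, 0], [1, -0.002, 0.189, -0.15, 0, 0, 0], [1, -0.002, 0.189, -0.15, 0, 0, 0], [1, -0.002, 0.189, -0.15, 0, 0, 0], [1, -0.002, 0.189, -0.07, 0, 0, 0], [1, -0.002, 0.189, -0.04, 0, 0, 0], [1, -0.002, 0.189, -0.02, 0, 0, 0], [1, -0.002, 0.189, -0.005, 0, 0, 0], [1, -0.002, 0.189, 0, 0, 0, 0], [1, -0.002, 0.189, 0, 0, 0, 0]]}}

```text
clock: 54.05
eef_pos: [0.5365, 0.1895, 0.0546]
ee_rot: [0.064, 0.998, 0.0, 0.0]
contact_force: [-5.8, -3.5, 19.2]
finger_gap: -0.0
gripper_force: 9.3
```

Call:
{"name": "step_arm", "arguments": {"deltas": [[1, 0, 0, -0.15, 0, 0, 0], [1, 0, 0, -0.15, 0, 0, 0], [1, -0.002, 0.189, -0.15, 0, 0, 0], [1, -0.002, 0.189, -0.15, 0, 0, 0], [1, -0.002, 0.189, -0.15, 0, 0, 0], [1, -0.002, 0.189, -0.07, 0, 0, 0], [1, -0.002, 0.189, -0.04, 0, 0, 0], [1, -0.002, 0.189, -0.02, 0, 0, 0], [1, -0.002, 0.189, -0.005, 0, 0, 0], [1, -0.002, 0.189, 0, 0, 0, 0], [1, -0.002, 0.189, 0, 0, 0, 0]]}}

```text
clock: 55.15
eef_pos: [0.5471, 0.2644, 0.0547]
ee_rot: [0.064, 0.998, 0.001, 0.0]
contact_force: [-4.5, -3.9, 14.5]
finger_gap: 0.0001
gripper_force: 6.9
```

Now up and clear, with a final check.

Call:
{"name": "step_arm", "arguments": {"deltas": [[1, 0, 0, -0.2, 0, 0, 0], [1, 0, 0, -0.4, 0, 0, 0], [1, 0, 0, -0.5, 0, 0, 0], [1, 0.3, 0, -0.5, 0, 0, 0], [1, 0.3, 0, -0.5, 0, 0, 0], [1, 0.3, 0, -0.5, 0, 0, 0], [1, 0.3, 0, -0.5, 0, 0, 0]]}}

```text
clock: 55.85
eef_pos: [0.4253, 0.2809, 0.2561]
ee_rot: [0.063, 0.998, 0.001, 0.001]
contact_force: [1.4, 1.1, 0.0]
finger_gap: 0.0002
gripper_force: 0.0
```

Run:
```python
from go import *
np.set_printoptions(precision=4,suppress=True)
st(); im,d=viewer.read_camera("side"); P=cloud("side",d); hsv=cv2.cvtColor(im,cv2.COLOR_BGR2HSV)
for i in range(3):
    for dx in(-.03,.0,.03,.045):
        u=proj("side",[*rk(i,dx),.03])[0].round().astype(int); print(i,dx,P[u[1]-1:u[1]+2,u[0]-1:u[0]+2,2].mean().round(4),end="; ")
    print()
a=cv2.resize(im[140:340,200:450],(750,600),interpolation=cv2.INTER_CUBIC); cv2.imwrite("pics/p10.png",a)
im,d=viewer.read_camera("top"); P=cloud("top",d); hsv=cv2.cvtColor(im,cv2.COLOR_BGR2HSV)
for b in BAY:
    m=((P[...,2]>.051)&(P[...,2]<.08)&(abs(P[...,0]-b[0])<.05)&(abs(P[...,1]-b[1])<.04)&(hsv[...,2]<70)).astype(np.uint8); v,u=np.nonzero(m)
    print("dome",len(u),onz("top",(u.mean(),v.mean()),.059)[:2]-[.0013,0])
```

```text
t 55.85 [0.4253 0.2809 0.2561] yaw 3.0165 z [ 0.003  0.003 -1.   ] F [1.4 1.1 0. ] gap 0.0002
0 -0.03 0.0288; 0 0.0 0.028; 0 0.03 0.0286; 0 0.045 0.0278; 
1 -0.03 0.029; 1 0.0 0.0283; 1 0.03 0.0286; 1 0.045 0.0282; 
2 -0.03 0.0279; 2 0.0 0.0284; 2 0.03 0.0276; 2 0.045 0.0288; 
dome 214 [ 0.4933 -0.1135]
dome 210 [ 0.5025 -0.1972]
dome 202 [ 0.5139 -0.2843]
```

View pics/p10.png

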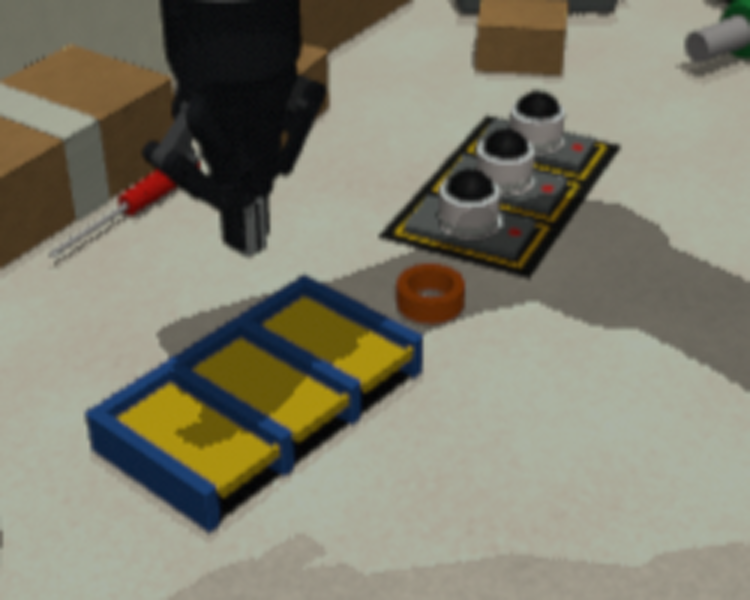

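The side view shows all three rockers flat (depth 28–29 mm across each), three sets standing on the mat and the tape untouched. The arm is clear, so I hand in.

```bash
python3 -c "
from station import order
print(order.sign_off())"
```

```text
the job is handed in; nothing more can be done
None
```

The job is handed in: all three demo sets stand on the mat, each camera upright on its own grey plate inside a yellow outline and, by my last measurement, within about 3 mm of its plate's centre, and all three rockers are flat again.

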